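# Release the jammed cassette tray with the release pin

### The arm

A 7-joint arm with a two-finger parallel gripper is mounted at the origin on a cart in front of the work surface, level with it; the furniture and walls round the work are solid. World frame = base frame: x ahead of the robot, y to its left, z up, the work surface at z = 0. Lengths are in m, angles in rad, forces in N, time in s.
With the tool pointing down it reaches from about 0.425 to 0.825 m from the base axis. Payload 3.6 kg.
Tool frame: the origin (TCP) lies at the very end of the fingers, on their centre line; the grasp point (between the pads) lies 19 mm behind it; z points along the fingers, y is the direction in which the jaws open and shut (so a half turn about z gives the same grasp; the last joint's range is limited). The gripper opens to 93 mm and grips with 3 to 60 N. Pads are 15 mm wide; open, the fingers measure 128 mm over their backs; the gripper's body (75 mm by 188 mm) begins 65 mm behind the grasp point.
Start: joints at [1.093, 0.615, -0.013, 1.423, 0.008, 1.103, -0.04], TCP at [0.284, -0.585, 0.187] pointing down, gripper open.
Joint ranges: [-3.12, 3.12], [-0.3, 2.06], [-1.34, 1.32], [0.26, 2.42], [-1.36, 4.5], [0.01, 1.98], [-2.84, 2.84]. Speed limits (rad/s): [2.79, 2.79, 3.14, 3.14, 3.14, 3.14, 3.14].

### API

Orientations are given as a 3x3 rotation matrix whose columns are the frame's x, y, z axes.
In Python, from station import r, cams, workorder, search_frame, silhouettes, tip_of gives the robot as it stands.
- The arm moves only by the tool servo_tool, never from a script. Its argument "rows" is a list that holds one entry, the list of rows, each a list of 7 numbers: the opening in per cent of the stroke, from 0 (shut) to 100 (fully open), then the shift along the tool's x, y, z in units of 25 mm (1.0 is 25 mm), then the turn, a rotation vector about the tool's x, y, z in units of 5 degrees (1.0 is 5 degrees). A call has exactly 8 rows; each row shifts and turns the pose as measured when the row begins, along the tool's axes as they then stand; what a row does not reach is not made up. A row lasts 1/12 s, in which the tool goes at most 41.7 mm and 7.16 degrees, less where a joint would pass 70% of its speed; a pose out of reach is approached as far as the arm can. A call is refused whole if a number of a shift passes 1 or a number of a turn 1, either way. A call with a gripper value outside its range is refused whole. The fingers move at their own pace and stop on an object; the grip force is fixed at half the most. Time passes only in rows, so rows that do not move let the fingers close, or fill a call up. It gives the time, the measured TCP pose, the force and the opening at its end, in the units of the state.
- r.sense(): the state, without advancing time (a new reading comes with each control period).
- cams.read_camera(name): name is "scene" or "top" or "wrist"; returns (picture, depth): 480x640x3 uint8, red, green, blue; 480x640 float32, m along the optical axis (not along the pixel's ray), 0 where there is no reading.
- cams.camera_info(name): a dict with "fovy" (degrees; the focal length in pixels is half the picture's height over the tangent of half this angle, whatever the lens; pixels are square), "cx", "cy" (the principal point, pixels), "k1" (the pictures are not rectified: a ray, as slopes to the right and down, at radius r is drawn at 1 + k1 r^2 times it, then the intrinsics apply), "camera_from_world" (4x4, takes a point from world to camera coordinates). Camera axes: x right, y down, z forward; pixel columns grow to the right and rows downward; lengths in m; the calibration is good to about 2 mm. A picture is of the moment at which its call begins: read the wrist's pose just before it. camera_info takes no time and is no camera call; for the wrist camera it gives the pose at the moment of the call.
- workorder.close_job(): hands the job in, once; it reports no verdict.
Trained networks look in the newest picture that a camera, given by its name, has taken for a name from the list of things; names that differ only in an ending like _2 or _b are one class to them, and where a whole thing is asked for, a point or a joint stands for the part that bears it (a point fixed in the world has none). Each returns a list of dicts, best first, with "p" (0 to 1); they miss things now and then, are a little off and sometimes report something else, mostly with a low value. They report only what shows in the picture. A call takes as long as a camera call.
- search_frame(camera, target): "bbox" ([left, top, right, bottom] as shares, 0 to 1, of the picture: columns of its width, rows of its height, round what is visible of it).
- silhouettes(camera, target): "region" (480x640 bool, what is visible of it) and "bbox" ([left, top, right, bottom] as shares, 0 to 1, of the picture: columns of its width, rows of its height, round what is visible of it).
- tip_of(camera, target): "location" ([column, row] as shares, 0 to 1, of the picture: columns of its width, rows of its height: a listed point, or the origin of a listed thing).
The state is a dict: "clock": time; "joint_positions": joint angles; "joint_vel": joint speeds; "effort": joint torques, N m; "position": TCP position; "tcp_rot": TCP orientation; "contact_force": force on the tool from outside, world axes, zero at the start; "torque": the same for the moment, N m; "finger_gap": opening from 0.0 (shut) to 1.0 (fully open).
Only numpy, scipy, OpenCV 4.12 (cv2) and the standard library are available. Lean on these libraries where they do the work, as an engineer would, in place of code of your own. Each camera call takes 0.05 s, during which the arm holds its last target.

### The job

The test-cassette reader has jammed shut. Take the release pin from its stand, push it straight down the small service hole in the top of the reader and feel for the hidden spring latch; press it gently home until it trips, without forcing it against its stop, then draw the pin out so that the tray springs open. Put the pin back upright in its stand, fully seated, and do not disturb the other things on the worktop.

Things in the scene. Friction and masses are not known exactly. Their poses are not given: they have to be found in the camera images.
- reader: test-cassette reader, off-white box 160 (x) x 140 (y) x 100 (z) mm fixed to the worktop; origin at the centre of its underside, z up, front (dark screen, grey tray front) towards its own -x. Inside, under the hole, is a sprung latch: 4 N at first touch, rising to 8 or 10 N; it trips after 6.5 mm of travel, dead stop at 9.5 mm; over 25 N breaks it
- hole (a point): centre of the mouth of the round service hole in the reader's top face, 20 mm in front of (-x) and 30 mm left of (+y) its centre; 8.5 mm diameter, cover 8 mm thick, 1.5 mm chamfer; axes as the reader's. Unseen below it, centred, is the latch's pressing pad, 16 mm wide, at rest somewhere from 30 to 50 mm below the mouth: it differs each time and must be felt
- tray (a joint): how far the tray has slid out of the reader's front, m: 0 shut, 0.045 open. Once the latch is tripped it stays so and a light spring pushes the tray; but the pin passes through a window in the tray, so the tray creeps only 2 to 5 mm and leans on the pin (about 6 N) until the pin is drawn out, then springs open
- bore (a point): centre of the mouth of the stand's bore, in the top face of a grey block 56 x 56 x 72 mm fixed to the worktop; bore 9.5 mm diameter, vertical, right through, mouth chamfered 2 mm
- pin_grip (a point): centre of the release pin's handle, a black square bar 14 x 14 x 45 mm, z up, sides along the point's x and y; below it a round steel shaft 6 mm thick, 68 mm long, tip 90.5 mm below this point. Starts seated in the stand, the handle's flat lower end on the stand's top. About 60 g
- pin_tip (a point): tip of the release pin's shaft, on its axis (axes as pin_grip)
- tape_a: bystander: roll of surgical tape standing on end, 33 mm diameter, 50 mm tall; origin at centre of underside
- tape_c: bystander: roll of surgical tape standing on end, 33 mm diameter, 60 mm tall; origin at centre of underside
- packet: bystander: flat needle packet, 30 x 86 x 9 mm, lying; origin at centre of underside
- biro: bystander: ballpoint pen with a cap, 9 x 136 x 10 mm, lying (not the release pin); origin at centre of underside

How it is judged:
On the way, in this order (a step that is already met when the one before it is completed fails the run):
1. the pin's tip is down the service hole, at least 28 mm below the mouth (z of pin_tip in the frame of hole below -0.028 m and horizontal distance between pin_tip and hole below 0.006 m), for 0.1 s.
2. the tray has sprung open (value of joint tray above 0.038 m), for 0.2 s.
At the end, for the whole second after the job is handed in: the tray stands at least 38 mm out; the pin stands in its stand, upright within 0.09 rad, on the bore's axis within 6 mm, its handle seated on the stand within 3 mm, at rest; the other things are where they were (value of joint tray above 0.038 m and horizontal distance between pin_grip and bore below 0.006 m and z of pin_grip in the frame of bore below 0.0255 m and angle between pin_grip's own z axis and vertical below 0.09 rad and linear speed of pin below 0.02 m/s); the robot touches nothing.
It fails at once if the pin is pressed on the reader, its tray or its latch with more than 25 N (contact force between pin and reader above 25 N).
It fails at once if a bystander is shifted by more than 20 mm (distance of any of tape_a, tape_c, packet, biro from where it was at the start of the episode above 0.02 m).
It also fails if it takes over 58 s, if anything falls off the work surface, if the arm or the gripper's body presses on something with over 40 N, if the wrist force passes 120 N, or if a joint passes its speed limit or range.

## Working session

There is one attempt and no reset: what is moved stays moved. The work goes in short steps, Python scripts to look and compute and a tool call to move; the robot and the scene stay as the last step left them, time stands still between calls to the robot, and variables do not carry over. Pictures are saved under pics/ and viewed, and the job is handed in when it is done.

Besides the shell and the picture viewer there is one more tool, called after "Emit:" in YAML: its name, and indented under it one key for each argument. servo_tool: Moves the arm, as the interface text tells. Its arguments: {"type":"object","properties":{"rows":{"type":"array","items":{"type":"array","items":{"type":"array","items":{"type":"number"}}}}},"required":["rows"]}

```bash
ls; mkdir -p pics
cat > h.py <<'E'
import numpy as np,cv2
from station import r,cams,workorder,search_frame,silhouettes,tip_of
def K(i):
    f=240/np.tan(np.radians(i["fovy"]/2)); return f,np.array([[f,0,i["cx"]],[0,f,i["cy"]],[0,0,1]])
def ray(i,uv):
    f,k=K(i); p=cv2.undistortPoints(np.array(uv,float).reshape(-1,1,2),k,np.array([i["k1"],0,0,0,0.])).reshape(-1,2)
    T=np.linalg.inv(i["camera_from_world"]); d=np.c_[p,np.ones(len(p))]@T[:3,:3].T
    return T[:3,3],d
def onz(i,uv,z):
    o,d=ray(i,uv); return o+d*((z-o[2])/d[:,2])[:,None]
def proj(i,P):
    f,k=K(i);P=np.atleast_2d(P); M=np.array(i["camera_from_world"]); c=P@M[:3,:3].T+M[:3,3]; s=c[:,:2]/c[:,2:]
    s=s*(1+i["k1"]*(s**2).sum(1))[:,None]; return s*f+[i["cx"],i["cy"]]
def save(n,im): cv2.imwrite("pics/"+n,im[:,:,::-1])
E
python3 - <<'E'
from h import *
print(r.sense())
for c in("scene","top"):
    im,d=cams.read_camera(c); save(c+"0.png",im); i=cams.camera_info(c); print(c,i)
    np.savez(c+"0.npz",im=im,d=d)
    for t,z in(("hole",.1),("bore",.072),("pin_grip",.0945),("tape_a",0),("tape_c",0),("packet",0),("biro",0),("reader",0)):
        for q in tip_of(c,t)[:2]:
            uv=np.array(q["location"])*[640,480]; print(t,q["p"],uv.round(1),onz(i,uv,z).round(4))
print(r.sense()["clock"])
E
```

```text
pics
{'clock': 0.0, 'joint_positions': array([ 1.09249892,  0.61589877, -0.01261478,  1.42489138,  0.00811014,
        1.10338463, -0.04039886]), 'joint_vel': array([-1.63925369e-04,  1.02278924e-03, -3.12276747e-04, -5.53242678e-04,
       -7.56105601e-05,  4.78172146e-05,  1.04287284e-03]), 'effort': array([-2.17786755e-04, -4.58935940e+01,  2.09040851e-01, -1.65743923e+01,
       -6.10951683e-02,  2.05104158e-02,  2.24422552e-04]), 'position': array([ 0.28340342, -0.58399845,  0.18549704]), 'tcp_rot': array([[ 8.99632858e-01,  4.36645630e-01, -1.14656680e-03],
       [ 4.36647133e-01, -8.99630027e-01,  2.25723939e-03],
       [-4.58722072e-05, -2.53133183e-03, -9.99996795e-01]]), 'contact_force': array([ 0.04586026, -0.01751094, -0.31183857]), 'torque': array([ 0.02825479,  0.00414846, -0.02881183]), 'finger_gap': 1.0027205717852623}
scene {'fovy': 50.731235115604356, 'cx': 316.37639278983033, 'cy': 238.96240353851528, 'k1': -0.11528775154239382, 'camera_from_world': array([[-0.79277625, -0.6090565 , -0.02357947,  0.40649473],
       [-0.22220406,  0.32482169, -0.91930203,  0.1832
[... 1104 characters left out ...]
218],
       [ 0.14088421,  0.01774387, -0.98986706,  1.34223092],
       [ 0.        ,  0.        ,  0.        ,  1.        ]])}
hole 0.84 [393.7 205. ] [[ 0.5461 -0.101   0.1   ]]
bore 0.58 [254.6 245. ] [[0.4587 0.2094 0.072 ]]
pin_grip 0.64 [256.4 248.6] [[0.4478 0.2022 0.0945]]
tape_a 0.52 [181.5 227.4] [[0.5094 0.3977 0.    ]]
tape_a 0.5 [370.4 282.8] [[ 0.3801 -0.0549  0.    ]]
tape_c 0.52 [181.5 227.4] [[0.5094 0.3977 0.    ]]
tape_c 0.5 [370.4 282.8] [[ 0.3801 -0.0549  0.    ]]
packet 0.55 [189.8 273.1] [[0.3994 0.3731 0.    ]]
biro 0.63 [480.5 287.8] [[ 0.3686 -0.3166  0.    ]]
biro 0.33 [256.6 247.3] [[0.4624 0.214  0.    ]]
reader 0.9 [405.3 204.5] [[ 0.5675 -0.1392  0.    ]]
0.9
```

View pictures.

View pics/top0.png

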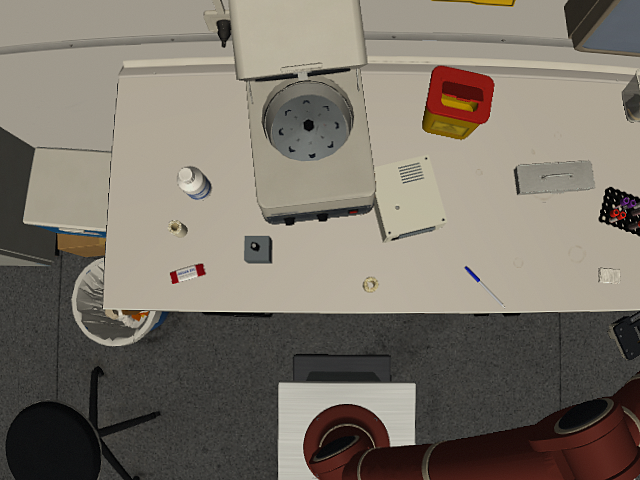

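View pics/scene0.png

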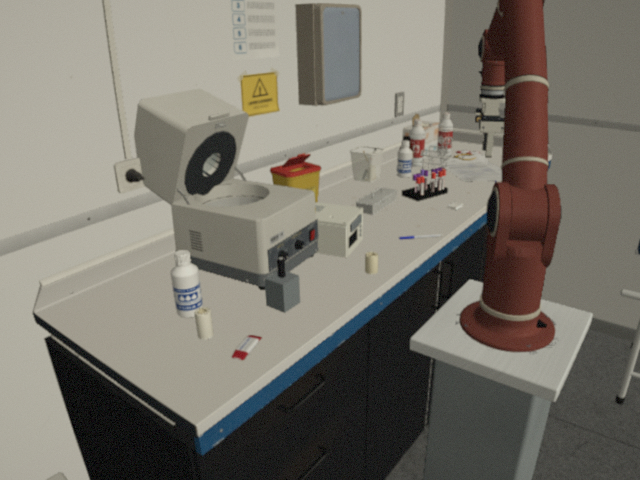

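Run:
```python
import cv2,numpy as np
a=cv2.imread("pics/top0.png"); s=cv2.imread("pics/scene0.png")
x=np.hstack([cv2.resize(a[215:275,225:285],(390,390),interpolation=3),cv2.resize(a[160:250,350:440],(390,390),interpolation=3)]); cv2.imwrite("pics/c1.png",x)
x=np.hstack([cv2.resize(s[230:310,240:320],(390,390),interpolation=3),cv2.resize(s[190:270,290:370],(390,390),interpolation=3)]); cv2.imwrite("pics/c2.png",x)
```

```text
(no output)
```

View pics/c1.png

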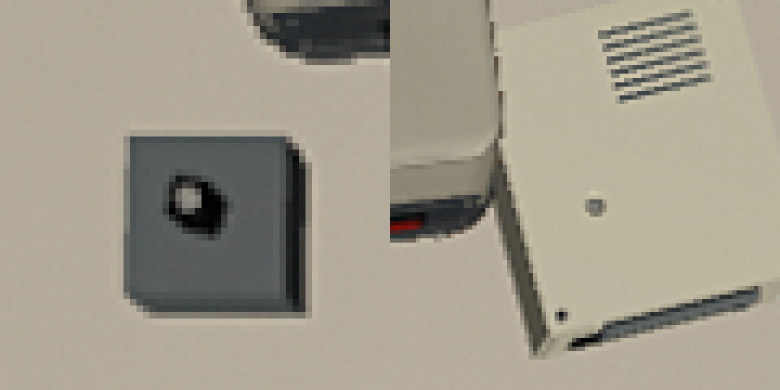

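View pics/c2.png

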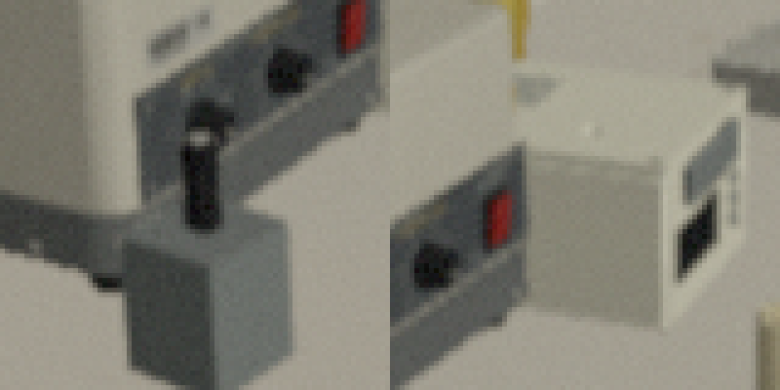

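Run:
```python
from h import *
z=np.load("top0.npz");d=z["d"]; i=cams.camera_info("top")
def P(u,v):
    o,dd=ray(i,[[u,v]]); 
    T=np.array(i["camera_from_world"]); 
    return (o+dd[0]*d[int(round(v)),int(round(u))]).round(4) # dd has unit z in cam
for n,u,v in [("cent body",310,195),("cent near reader",365,190),("cent front",300,205),("cent rim",270,120),("lid",300,40),("reader top",410,200),("stand",262,255),("stand",248,240),("table",330,280),("bottle",187,175),("pin",254,246),("sharps",440,90)]: print(n,P(u,v))
print("hole",onz(i,[[397.4,207.7]],.1),"pin top",onz(i,[[253.9,245.8]],.117))
# stand top corners
print(onz(i,[[244.6,236.2],[268.3,236.2],[269.3,261.5],[245,261]],.072))
print("reader corners",onz(i,np.array([[374.5+.0,193],[473,178],[540-0,0]])*0+[[376,194],[385,240],[434,156],[443,225]],.1))
```

```text
cent body [0.5487 0.0813 0.1885]
cent near reader [ 0.5605 -0.0327  0.1857]
cent front [0.5303 0.1026 0.1744]
cent rim [0.7441 0.1787 0.0968]
lid [0.7882 0.0943 0.4082]
reader top [ 0.5571 -0.137   0.1032]
stand [0.4369 0.193  0.0648]
stand [0.4701 0.2248 0.0705]
table [0.3862 0.0397 0.0009]
bottle [0.6009 0.3514 0.1522]
pin [0.4508 0.2049 0.1157]
sharps [ 0.7871 -0.1985  0.1791]
hole [[ 0.54009237 -0.10909136  0.1       ]] pin top [[0.4511109  0.20490464 0.117     ]]
[[0.4785198  0.23256806 0.072     ]
 [0.47880474 0.178789   0.072     ]
 [0.42162865 0.17540791 0.072     ]
 [0.42232065 0.2302483  0.072     ]]Traceback (most recent call last):
  File "<stdin>", line 11, in <module>
ValueError: operands could not be broadcast together with shapes (3,2) (4,2)
```

Emit:
servo_tool:
  rows:
    - [[100, 0.79, -0.62, -0.2, 0, 0, 1], [100, 0.73, -0.68, -0.2, 0, 0, 1], [100, 0.67, -0.74, -0.2, 0, 0, 1], [100, 0.6, -0.8, -0.2, 0, 0, 1], [100, 0.53, -0.85, -0.2, 0, 0, 1], [100, 0.45, -0.89, -0.2, 0, 0, 0.2], [100, 0.45, -0.89, -0.2, 0, 0, 0], [100, 0.45, -0.89, -0.2, 0, 0, 0]]

```text
clock: 1.57
position: [0.3718, -0.4064, 0.2255]
tcp_rot: [[0.999, -0.041, -0.005], [-0.041, -0.999, -0.002], [-0.005, 0.003, -1.0]]
contact_force: [0.4, 0.0, 0.3]
finger_gap: 1.0
```

Emit:
servo_tool:
  rows:
    - [[100, 0.4, -1, 0, 0, 0, 0], [100, 0.4, -1, 0, 0, 0, 0], [100, 0.4, -1, 0, 0, 0, 0], [100, 0.4, -1, 0, 0, 0, 0], [100, 0.4, -1, 0, 0, 0, 0], [100, 0.4, -1, 0, 0, 0, 0], [100, 0.3, -1, 0, 0, 0, 0], [100, 0.3, -1, 0, 0, 0, 0]]

```text
clock: 2.23
position: [0.4604, -0.2007, 0.2279]
tcp_rot: [[0.999, -0.041, 0.003], [-0.041, -0.999, -0.007], [0.003, 0.007, -1.0]]
contact_force: [0.6, 1.1, 0.0]
finger_gap: 1.001
```

Emit:
servo_tool:
  rows:
    - [[100, 0.2, -1, 0, 0, 0, 0], [100, 0, -1, 0, 0, 0, 0], [100, 0, -1, 0, 0, 0, 0], [100, 0, -1, 0, 0, 0, 0], [100, 0, -1, 0, 0, 0, 0], [100, 0, -1, 0, 0, 0, 0], [100, 0, -1, 0, 0, 0, 0], [100, 0, -0.5, 0, 0, 0, 0]]

```text
clock: 2.9
position: [0.4755, -0.0, 0.2285]
tcp_rot: [[0.999, -0.035, 0.009], [-0.035, -0.999, -0.006], [0.009, 0.005, -1.0]]
contact_force: [0.4, 0.1, 0.3]
finger_gap: 0.993
```

Run:
```python
from h import *
s=r.sense();print(s["clock"],s["position"],s["tcp_rot"].round(3))
im,d=cams.read_camera("wrist");i=cams.camera_info("wrist");print(i);save("w0.png",im)
print(proj(i,[[.54,-.109,.1],[.45,.2045,.072]]))
```

```text
2.9 [ 4.75493134e-01 -9.77065790e-06  2.28490521e-01] [[ 0.999 -0.035  0.009]
 [-0.035 -0.999 -0.006]
 [ 0.009  0.005 -1.   ]]
{'fovy': 60.35154944325154, 'cx': 319.1164924672106, 'cy': 241.21624011009067, 'k1': -0.06753542334564065, 'camera_from_world': array([[-0.03175703, -0.99948614,  0.00435365,  0.01655611],
       [-0.97265432,  0.03190659,  0.23005552,  0.4263063 ],
       [-0.23007621,  0.00307128, -0.97316777,  0.53953255],
       [ 0.        ,  0.        ,  0.        ,  1.        ]])}
[[458.76484606 139.2921493 ]
 [ 96.52970538 254.12121885]]
```

View pics/w0.png

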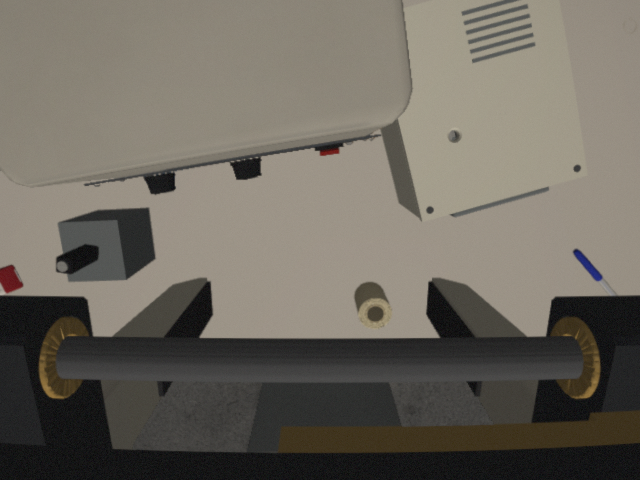

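Emit:
servo_tool:
  rows:
    - [[100, 0, -1, 0, 0, 0, 0], [100, 0, -1, 0, 0, 0, 0], [100, -0.1, -1, 0, 0, 0, 0], [100, -0.2, -1, 0, 0, 0, 0], [100, -0.3, -1, 0, 0, 0, -0.4], [100, -0.3, -1, 0, 0, 0, 0], [100, -0.3, -1, 0, 0, 0, 0], [100, -0.3, -1, 0, 0, 0, 0]]

```text
clock: 3.62
position: [0.4466, 0.1982, 0.2278]
tcp_rot: [[1.0, -0.015, 0.016], [-0.015, -1.0, -0.011], [0.016, 0.011, -1.0]]
contact_force: [0.6, 1.1, -0.2]
finger_gap: 1.0
```

```bash
python3 - <<'E'
from h import *
s=r.sense();print(s["clock"],s["position"],s["tcp_rot"].round(3))
im,d=cams.read_camera("wrist");i=cams.camera_info("wrist");save("w1.png",im)
np.savez("w1.npz",im=im,d=d,M=i["camera_from_world"])
print(proj(i,[[.54,-.109,.1],[.45,.2045,.072],[.451,.205,.117]]))
E
python3 - <<'E'
import sys; sys.path.insert(0,'.')
E
```

```text
3.6167 [0.44656933 0.19816516 0.22782217] [[ 1.    -0.015  0.016]
 [-0.015 -1.    -0.011]
 [ 0.016  0.011 -1.   ]]
[[701.64003108 109.29803649]
 [319.12948295 213.07432816]
 [318.84292087 221.16707999]]
```

View pics/w1.png

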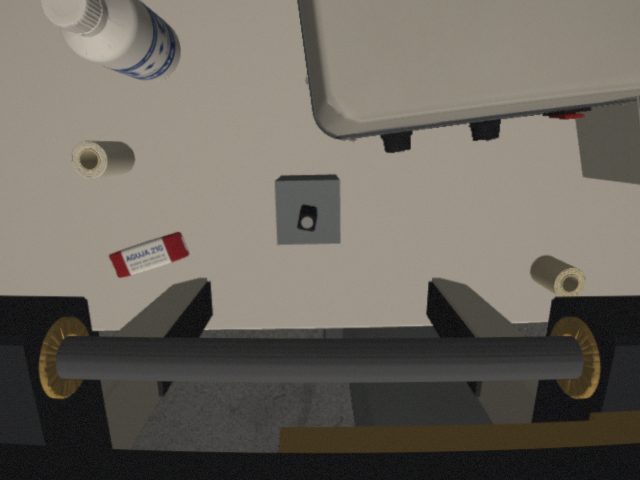

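Run:
```python
from h import *
z=np.load("w1.npz"); im,d=z["im"],z["d"]; i=cams.camera_info("wrist"); print(abs(np.array(i["camera_from_world"])-z["M"]).max())
i["camera_from_world"]=z["M"]
save("w1c.png",cv2.resize(im[165:255,265:355],(720,720),interpolation=3)[:600])
print(onz(i,[[307,223]],.117), onz(i,[[276,180.5],[340,180.5],[340,244],[277,244]],.072).round(4))
for u,v in [(307,223),(290,200),(330,230),(307,208)]:
    o,dd=ray(i,[[u,v]]); print(o+dd[0]*d[v,u])
```

```text
0.0
[[0.44964481 0.21403206 0.117     ]] [[0.4784 0.2412 0.072 ]
 [0.478  0.1865 0.072 ]
 [0.4223 0.1862 0.072 ]
 [0.4227 0.2419 0.072 ]]
[0.44985509 0.2140042  0.11813604]
[0.46152373 0.22957732 0.07158726]
[0.43488455 0.19504976 0.07171498]
[0.45754066 0.21448351 0.09246576]
```

View pics/w1c.png

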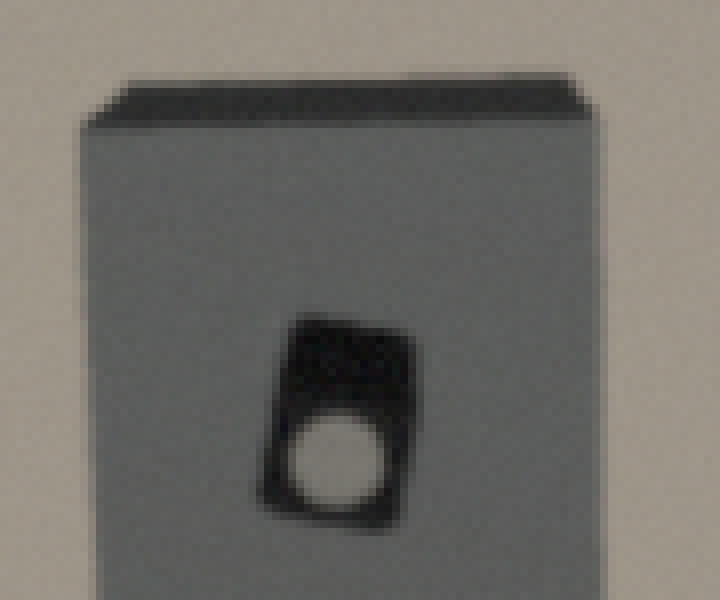

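Run:
```python
from h import *
i=cams.camera_info("wrist");s=r.sense();print(s["clock"],s["position"],s["tcp_rot"].round(3))
im,d=cams.read_camera("wrist");save("w2.png",im)
np.savez("w2.npz",im=im,d=d,M=i["camera_from_world"])
save("w2c.png",cv2.resize(im[165:255,265:355],(600,600),interpolation=3))
print(i["camera_from_world"]-np.load("w1.npz")["M"])
print(proj(i,[[.45,.2045,.072],[.451,.205,.117]]))
```

```text
3.6667 [0.44420384 0.20533626 0.22785034] [[ 1.    -0.005  0.014]
 [-0.005 -1.    -0.006]
 [ 0.014  0.006 -1.   ]]
[[0. 0. 0. 0.]
 [0. 0. 0. 0.]
 [0. 0. 0. 0.]
 [0. 0. 0. 0.]]
[[319.12948295 213.07432816]
 [318.84292087 221.16707999]]
```

View pics/w2c.png

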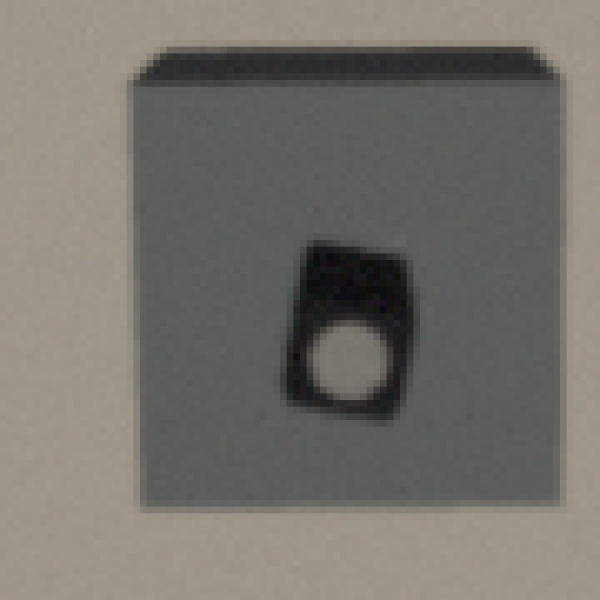

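```bash
cat >> h.py <<'E'
from scipy.spatial.transform import Rotation as Ro
def Rt(yaw): # tool-down, tool x at world yaw (deg)
    a=np.radians(yaw); c,s_=np.cos(a),np.sin(a); return np.array([[c,s_,0],[s_,-c,0],[0,0,-1.]])
def delta(p,yaw):
    s=r.sense(); R=s["tcp_rot"]
    U,_,V=np.linalg.svd(R); R=U@V
    print("clock",s["clock"],"pos",s["position"].round(4),"F",s["contact_force"].round(2),"T",s["torque"].round(3),"gap",round(s["finger_gap"],3),"z",R[:,2].round(4),"yaw",np.degrees(np.arctan2(R[1,0],R[0,0])).round(2))
    print("shift units",(R.T@(np.array(p)-s["position"])/.025).round(3),"turn units",(Ro.from_matrix(R.T@Rt(yaw)).as_rotvec(degrees=True)/5).round(3))
E
python3 - <<'E'
from h import *
i=cams.camera_info("wrist");z=np.load("w2.npz");i["camera_from_world"]=z["M"]
print(onz(i,[[317.2,219]],.117),onz(i,265*np.array([[1,0]])+165*np.array([[0,1]])+np.array([[133,82],[558,82],[562,505],[142,505]])*.15,.072).round(4))
delta([.4525,.206,.081],-10.7)
E
```

```text
[[0.45268168 0.20623948 0.117     ]] [[0.4811 0.2335 0.072 ]
 [0.4807 0.1791 0.072 ]
 [0.4252 0.178  0.072 ]
 [0.4256 0.2336 0.072 ]]
clock 3.7167 pos [0.445  0.2025 0.2278] F [ 0.11  0.01 -1.05] T [ 0.013  0.025 -0.016] gap 0.998 z [ 0.0146 -0.0079 -0.9999] yaw -0.3
shift units [ 0.212 -0.186  5.875] turn units [ 0.075 -0.176  2.079]
```

Emit:
servo_tool:
  rows:
    - [[100, 0.2, -0.1, 0, 0.08, -0.18, 1], [100, 0, 0, 0, 0, 0, 1], [100, 0, 0, 0.5, 0, 0, 0], [100, 0, 0, 0.5, 0, 0, 0], [100, 0, 0, 0.3, 0, 0, 0], [100, 0, 0, 0, 0, 0, 0], [100, 0, 0, 0, 0, 0, 0], [100, 0, 0, 0, 0, 0, 0]]

```text
clock: 4.38
position: [0.4549, 0.1961, 0.1956]
tcp_rot: [[0.981, -0.196, 0.003], [-0.196, -0.981, -0.005], [0.004, 0.004, -1.0]]
contact_force: [-0.2, -0.1, 0.0]
finger_gap: 1.0
```

Run:
```python
from h import *
i=cams.camera_info("wrist")
im,d=cams.read_camera("wrist");save("w3.png",im)
np.savez("w3.npz",im=im,d=d,M=i["camera_from_world"])
q=proj(i,[[.4525,.206,.117]])[0];print(q); u,v=q.round().astype(int)-50
print(u,v);save("w3c.png",cv2.resize(im[v:v+100,u:u+100],(600,600),interpolation=3))
delta([.4525,.206,.081],-10.7)
```

```text
[305.47232087 244.2468318 ]
255 194
clock 4.4333 pos [0.4552 0.1961 0.1958] F [0.43 0.49 0.12] T [0.008 0.036 0.057] gap 1.0 z [ 0.0041 -0.0044 -1.    ] yaw -11.31
shift units [-0.205 -0.383  4.591] turn units [ 0.04  -0.056 -0.122]
```

View pics/w3c.png

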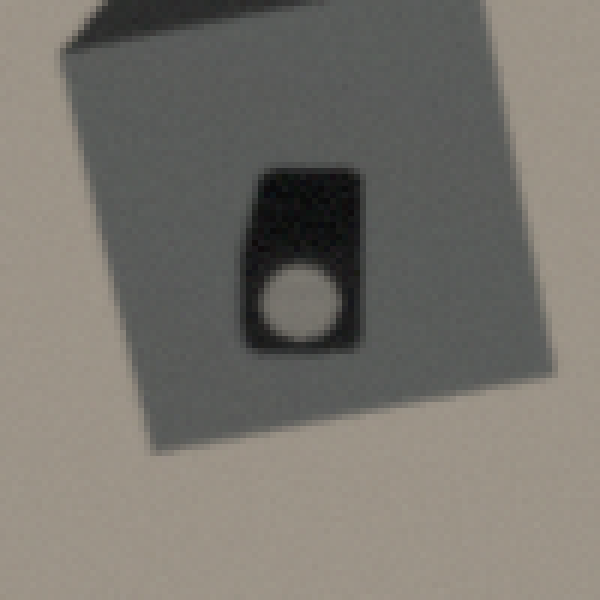

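Emit:
servo_tool:
  rows:
    - [[100, -0.2, -0.38, 0.3, 0.04, -0.06, 0], [100, 0, 0, 0.8, 0, 0, 0], [100, 0, 0, 0.8, 0, 0, 0], [100, 0, 0, 0.8, 0, 0, 0], [100, 0, 0, 0.6, 0, 0, 0], [100, 0, 0, 0, 0, 0, 0], [100, 0, 0, 0, 0, 0, 0], [100, 0, 0, 0, 0, 0, 0]]

```text
clock: 5.1
position: [0.4544, 0.2145, 0.1127]
tcp_rot: [[0.981, -0.193, 0.007], [-0.193, -0.981, 0.009], [0.005, -0.011, -1.0]]
contact_force: [0.2, 0.9, 0.4]
finger_gap: 1.004
```

Run:
```python
from h import *
delta([.4525,.206,.081],-11.3)
```

```text
clock 5.1 pos [0.4544 0.2145 0.1127] F [0.25 0.85 0.36] T [ 0.048  0.016 -0.034] gap 1.004 z [ 0.0073  0.0094 -0.9999] yaw -11.11
shift units [-0.014  0.361  1.265] turn units [-0.122 -0.061  0.037]
```

Emit:
servo_tool:
  rows:
    - [[100, 0, 0.18, 0.2, -0.06, -0.03, 0], [100, 0, 0.18, 0.4, -0.06, -0.03, 0], [100, 0, 0, 0.4, 0, 0, 0], [100, 0, 0, 0.2, 0, 0, 0], [100, 0, 0, 0, 0, 0, 0], [100, 0, 0, 0, 0, 0, 0], [100, 0, 0, 0, 0, 0, 0], [100, 0, 0, 0, 0, 0, 0]]

```text
clock: 5.77
position: [0.4558, 0.2058, 0.0841]
tcp_rot: [[0.981, -0.194, 0.008], [-0.194, -0.981, 0.003], [0.007, -0.004, -1.0]]
contact_force: [0.4, 0.1, 0.3]
finger_gap: 0.999
```

Run:
```python
from h import *
delta([.4525,.206,.081],-11.3)
i=cams.camera_info("wrist")
im,d=cams.read_camera("wrist");save("w4.png",im)
q=proj(i,[[.4525,.206,.117]])[0];print(q)
```

```text
clock 5.7667 pos [0.4558 0.2058 0.0841] F [0.39 0.12 0.29] T [ 0.036  0.012 -0.017] gap 0.999 z [ 0.0076  0.0027 -1.    ] yaw -11.16
shift units [-0.133  0.019  0.121] turn units [-0.047 -0.08   0.027]
[320.2182011  304.77655379]
```

View pics/w4.png

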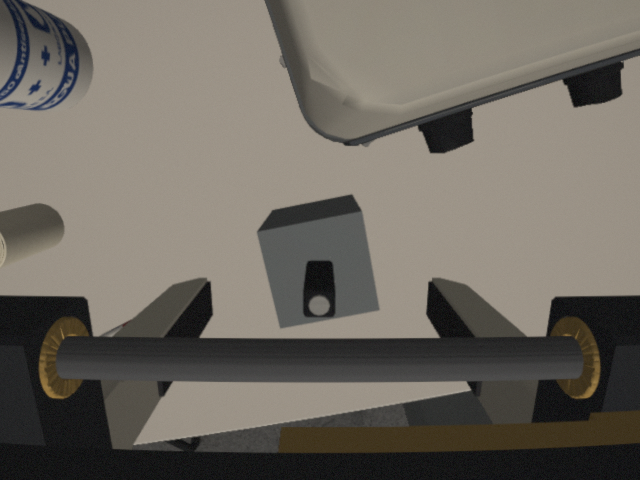

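Emit:
servo_tool:
  rows:
    - [[100, -0.13, 0.02, 0.1, -0.05, -0.08, 0], [100, 0, 0, 0, 0, 0, 0], [60, 0, 0, 0, 0, 0, 0], [40, 0, 0, 0, 0, 0, 0], [0, 0, 0, 0, 0, 0, 0], [0, 0, 0, 0, 0, 0, 0], [0, 0, 0, 0, 0, 0, 0], [0, 0, 0, 0, 0, 0, 0]]

```text
clock: 6.48
position: [0.4529, 0.2066, 0.0823]
tcp_rot: [[0.981, -0.193, 0.001], [-0.193, -0.981, 0.001], [0.001, -0.001, -1.0]]
contact_force: [-0.5, -0.2, -0.0]
finger_gap: 0.621
```

Emit:
servo_tool:
  rows:
    - [[0, 0, 0, 0, 0, 0, 0], [0, 0, 0, 0, 0, 0, 0], [0, 0, 0, 0, 0, 0, 0], [0, 0, 0, 0, 0, 0, 0], [0, 0, 0, 0, 0, 0, 0], [0, 0, 0, 0, 0, 0, 0], [0, 0, 0, 0, 0, 0, 0], [0, 0, 0, 0, 0, 0, 0]]

```text
clock: 7.15
position: [0.4529, 0.2065, 0.0823]
tcp_rot: [[0.981, -0.193, 0.001], [-0.193, -0.981, 0.001], [0.001, -0.001, -1.0]]
contact_force: [-0.6, -0.4, 0.5]
finger_gap: 0.142
```

Run:
```python
from h import *
delta([.4525,.206,.081],-11.3)
```

```text
clock 7.15 pos [0.4529 0.2065 0.0823] F [-0.65 -0.37  0.51] T [ 0.046  0.035 -0.039] gap 0.142 z [ 1.3e-03  6.0e-04 -1.0e+00] yaw -11.14
shift units [-0.013  0.024  0.053] turn units [-0.01  -0.013  0.031]
```

Emit:
servo_tool:
  rows:
    - [[0, 0, 0, 0, 0, 0, 0], [0, 0, 0, -0.3, 0, 0, 0], [0, 0, 0, -0.7, 0, 0, 0], [0, 0, 0, -0.9, 0, 0, 0], [0, 0, 0, -0.9, 0, 0, 0], [0, 0, 0, -0.9, 0, 0, 0], [0, 0, 0, -0.8, 0, 0, 0], [0, 0, 0, -0.4, 0, 0, 0]]

```text
clock: 7.82
position: [0.4509, 0.2058, 0.2097]
tcp_rot: [[0.981, -0.193, -0.004], [-0.193, -0.981, -0.002], [-0.004, 0.002, -1.0]]
contact_force: [0.1, -0.4, 0.2]
finger_gap: 0.139
```

Run:
```python
from h import *
delta([.46,-.1,.205],-11.3)
im,d=cams.read_camera("wrist");save("w5.png",im)
im,d=cams.read_camera("scene");save("s5.png",cv2.resize(im[150:310,200:400],(750,600)))
```

```text
clock 7.8167 pos [0.4509 0.2058 0.2097] F [ 0.1  -0.39  0.17] T [ 0.016 -0.004 -0.027] gap 0.139 z [-0.0044 -0.0016 -1.    ] yaw -11.12
shift units [ 2.716 11.933  0.208] turn units [0.028 0.045 0.037]
```

View pics/w5.png

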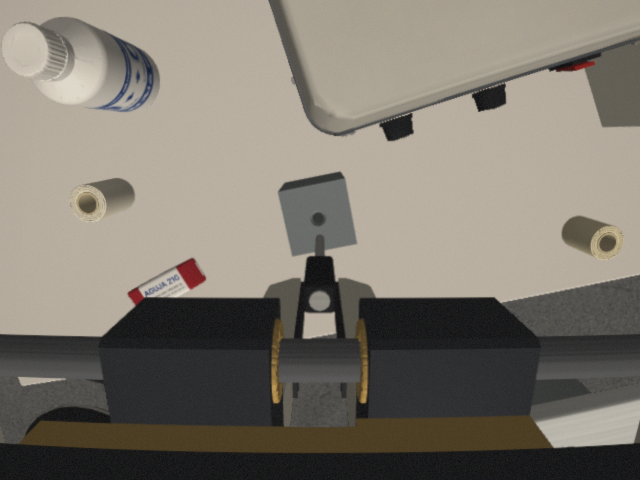

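View pics/s5.png

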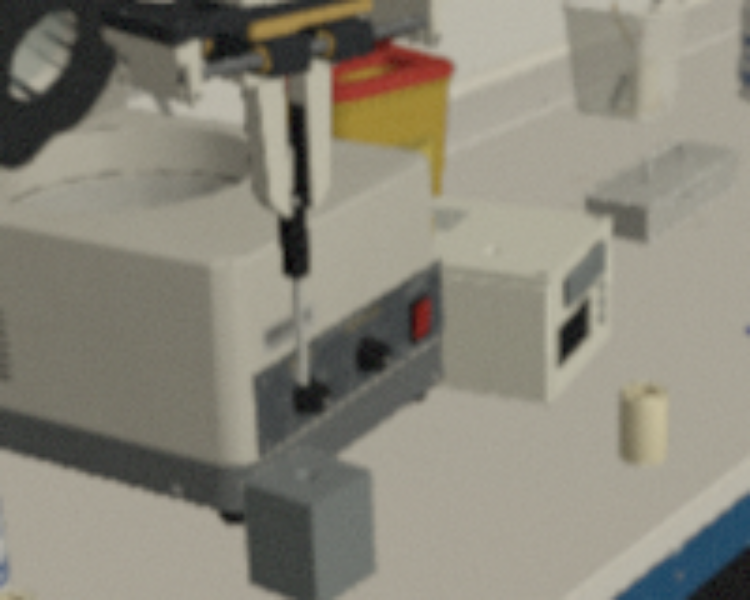

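Emit:
servo_tool:
  rows:
    - [[0, 0.1, 0.5, 0, 0, 0, 0], [0, 0.2, 0.95, 0, 0, 0, 0], [0, 0.2, 0.95, 0, 0, 0, 0], [0, 0.2, 0.95, 0, 0, 0, 0], [0, 0.2, 0.95, 0, 0, 0, 0], [0, 0.2, 0.95, 0, 0, 0, 0], [0, 0.2, 0.95, 0, 0, 0, 0], [0, 0.2, 0.95, 0, 0, 0, 0]]

```text
clock: 8.58
position: [0.4457, 0.0148, 0.2016]
tcp_rot: [[0.983, -0.182, -0.021], [-0.182, -0.983, -0.004], [-0.02, 0.007, -1.0]]
contact_force: [0.5, 0.6, -0.4]
finger_gap: 0.137
```

Emit:
servo_tool:
  rows:
    - [[0, 0.2, 0.95, 0, 0, 0, 0], [0, 0.2, 0.95, 0, 0, 0, 0], [0, 0.2, 0.95, 0, 0, 0, 0], [0, 0.2, 0.95, 0, 0, 0, 0], [0, 0.1, 0.6, 0, 0, 0, 0], [0, 0, 0, 0, 0, 0, 0], [0, 0, 0, 0, 0, 0, 0], [0, 0, 0, 0, 0, 0, 0]]

```text
clock: 9.25
position: [0.4336, -0.1158, 0.1933]
tcp_rot: [[0.979, -0.2, -0.045], [-0.201, -0.98, -0.006], [-0.043, 0.015, -0.999]]
contact_force: [-0.7, 1.0, -0.2]
finger_gap: 0.139
```

Run:
```python
from h import *
delta([.46,-.109,.205],-11.3)
i=cams.camera_info("wrist")
im,d=cams.read_camera("wrist");save("w6.png",im)
np.savez("w6.npz",im=im,d=d,M=i["camera_from_world"])
q=proj(i,[[.54,-.109,.1]])[0];print(q); u,v=q.round().astype(int)-50
u,v=max(u,0),max(v,0);print(u,v);save("w6c.png",cv2.resize(im[v:v+100,u:u+100],(600,600),interpolation=3))
```

```text
clock 9.25 pos [ 0.4336 -0.1158  0.1933] F [-0.65  1.02 -0.2 ] T [ 0.046 -0.051  0.015] gap 0.139 z [-0.0453 -0.0062 -0.999 ] yaw -11.59
shift units [ 0.958 -0.47  -0.517] turn units [ 0.172  0.495 -0.055]
[274.55950569  76.10272891]
225 26
```

View pics/w6.png

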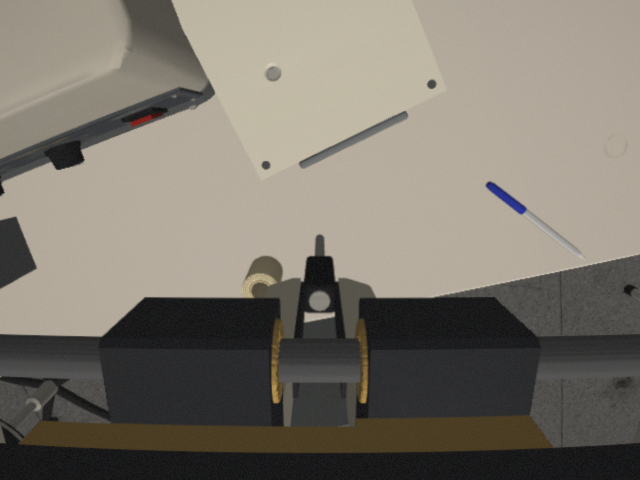

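View pics/w6c.png

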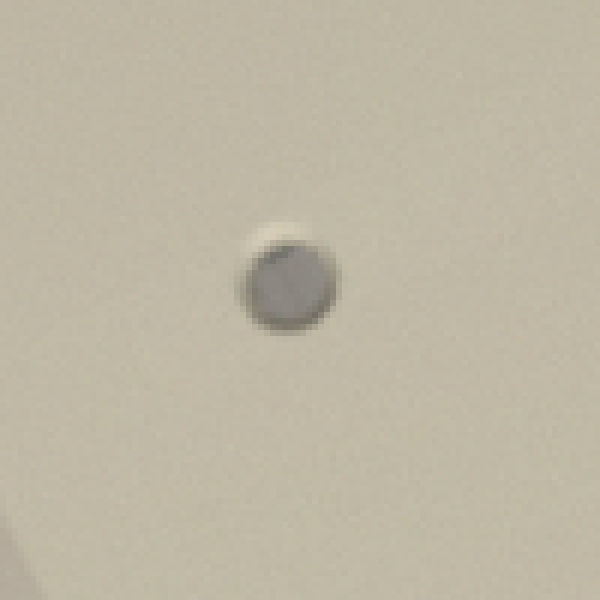

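Emit:
servo_tool:
  rows:
    - [[0, 0, 0, -0.5, 0.17, 0.5, 0], [0, 0.5, -0.15, -0.2, 0, 0, 0], [0, 0.7, -0.2, 0, 0, 0, 0], [0, 0.7, -0.2, 0, 0, 0, 0], [0, 0.7, -0.2, 0, 0, 0, 0], [0, 0.4, -0.1, 0, 0, 0, 0], [0, 0, 0, 0, 0, 0, 0], [0, 0, 0, 0, 0, 0, 0]]

```text
clock: 9.97
position: [0.5127, -0.0939, 0.2095]
tcp_rot: [[0.984, -0.178, -0.004], [-0.178, -0.984, 0.008], [-0.005, -0.007, -1.0]]
contact_force: [-0.6, 0.0, -0.1]
finger_gap: 0.138
```

Run:
```python
from h import *
i=cams.camera_info("wrist");z=np.load("w6.npz");i["camera_from_world"]=z["M"]
print("w6 hole",onz(i,[[273.3,72]],.1))
print(z["d"][66:80,266:282].round(3)[::2,::2])
delta([.54,-.109,.205],-11.3)
i=cams.camera_info("wrist")
im,d=cams.read_camera("wrist");save("w7.png",im)
np.savez("w7.npz",im=im,d=d,M=i["camera_from_world"])
q=proj(i,[[.541,-.109,.1]])[0];print(q); u,v=q.round().astype(int)-40
u,v=max(u,0),max(v,0);print(u,v);save("w7c.png",cv2.resize(im[v:v+80,u:u+80],(640,640),interpolation=3)[:600])
```

```text
w6 hole [[ 0.54266849 -0.10876722  0.1       ]]
[[0.267 0.267 0.27  0.272 0.    0.267 0.267 0.268]
 [0.269 0.27  0.286 0.293 0.294 0.295 0.269 0.268]
 [0.269 0.294 0.294 0.295 0.295 0.295 0.294 0.267]
 [0.27  0.294 0.296 0.296 0.295 0.295 0.295 0.267]
 [0.27  0.296 0.296 0.295 0.296 0.295 0.295 0.268]
 [0.27  0.297 0.297 0.296 0.297 0.294 0.269 0.269]
 [0.268 0.269 0.296 0.296 0.297 0.269 0.267 0.268]]
clock 9.9667 pos [ 0.5127 -0.0939  0.2095] F [-0.64  0.01 -0.1 ] T [0.023 0.019 0.053] gap 0.138 z [-0.0036  0.0077 -1.    ] yaw -10.23
shift units [1.181 0.402 0.171] turn units [-0.079  0.057  0.213]
[333.54448893 187.46089253]
294 147
```

View pics/w7.png

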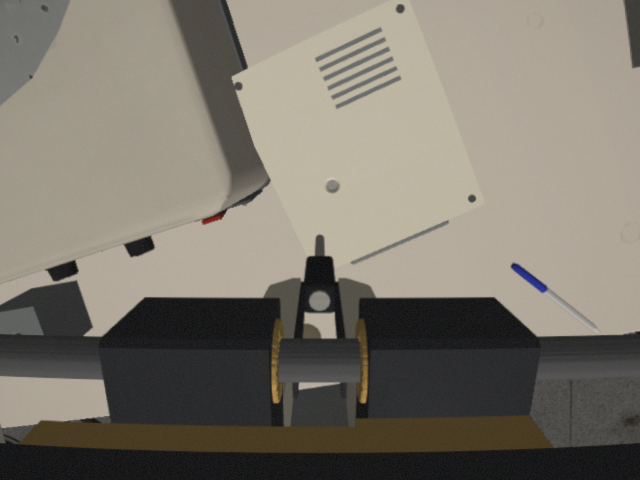

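View pics/w7c.png

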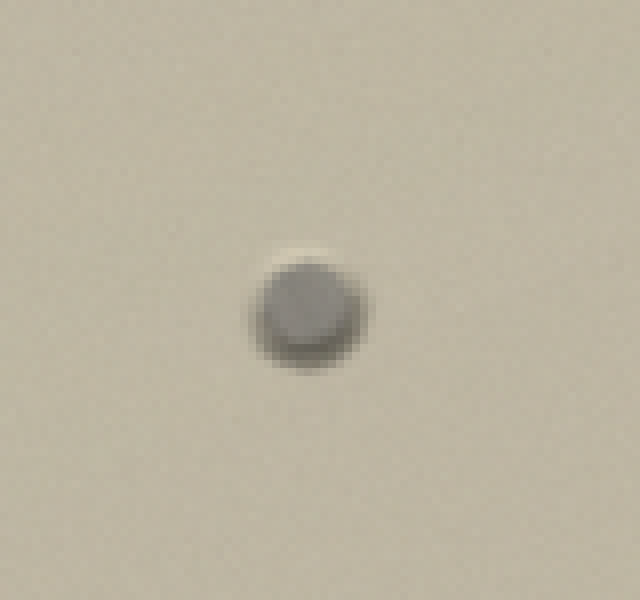

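Run:
```python
from h import *
i=cams.camera_info("wrist");z=np.load("w7.npz");print(abs(i["camera_from_world"]-z["M"]).max())
print("w7 hole",onz(i,[[332.9,185.5]],.1))
s=r.sense();R=s["tcp_rot"]
print("tip proj",proj(i,s["position"]+R@[0,0,.0783]), s["position"]+R@[0,0,.0783])
save("w7t.png",cv2.resize(z["im"][215:275,290:350],(600,600),interpolation=3))
delta([.5415,-.109,.205],-11.3)
```

```text
0.0003744535161191347
w7 hole [[ 0.54240566 -0.10846352  0.1       ]]
tip proj [[319.30049663 237.71838808]] [ 0.51234415 -0.09297916  0.13119839]
clock 10.0167 pos [ 0.5126 -0.0936  0.2095] F [-0.06  0.36 -1.21] T [ 0.094  0.015 -0.007] gap 0.142 z [-0.0035  0.0081 -1.    ] yaw -10.22
shift units [1.247 0.402 0.171] turn units [-0.084  0.057  0.215]
```

View pics/w7t.png

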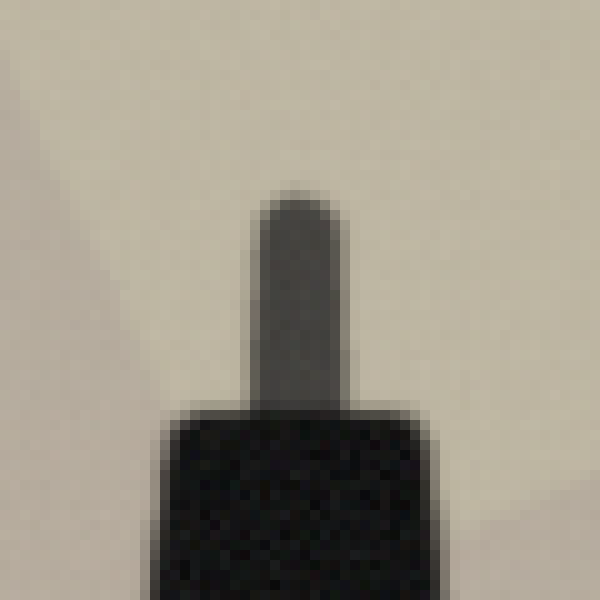

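Emit:
servo_tool:
  rows:
    - [[0, 0.4, 0.13, 0, -0.08, 0.06, 0], [0, 0.5, 0.14, 0, 0, 0, 0], [0, 0.38, 0.13, 0.1, 0, 0, 0], [0, 0, 0, 0, 0, 0, 0], [0, 0, 0, 0, 0, 0, 0], [0, 0, 0, 0, 0, 0, 0], [0, 0, 0, 0, 0, 0, 0], [0, 0, 0, 0, 0, 0, 0]]

```text
clock: 10.68
position: [0.54, -0.1096, 0.2064]
tcp_rot: [[0.984, -0.177, -0.003], [-0.177, -0.984, -0.001], [-0.003, 0.001, -1.0]]
contact_force: [0.8, 0.7, 0.4]
finger_gap: 0.138
```

```bash
cat > look.py <<'E'
from h import *
import sys
def look(n,tgt=(.5425,-.1086,.1),yaw=-10.5,z=.205,L=.0783):
    delta([tgt[0],tgt[1],z],yaw)
    i=cams.camera_info("wrist");s=r.sense();R=s["tcp_rot"]
    im,d=cams.read_camera("wrist")
    t=s["position"]+R@[0,0,L]; print("tip",t.round(4),proj(i,t).round(1),"tgt proj",proj(i,[tgt]).round(1))
    u,v=proj(i,[tgt])[0].round().astype(int)-40; u=max(u,0);v=max(v,0); print("crop",u,v,"x7.5")
    save(n+".png",cv2.resize(im[v:v+80,u:u+80],(600,600),interpolation=3)); np.savez(n+".npz",im=im,d=d,M=i["camera_from_world"])
E
python3 -c "
from look import *
look('w8')"
```

```text
clock 10.6833 pos [ 0.54   -0.1096  0.2064] F [0.76 0.72 0.45] T [ 0.043 -0.011 -0.054] gap 0.138 z [-3.4e-03 -7.0e-04 -1.0e+00] yaw -10.19
shift units [ 0.092 -0.056  0.054] turn units [0.014 0.037 0.062]
tip [ 0.5397 -0.1096  0.1281] [[319.3 237.7]] tgt proj [[317.3 225.7]]
crop 277 186 x7.5
```

View pics/w8.png

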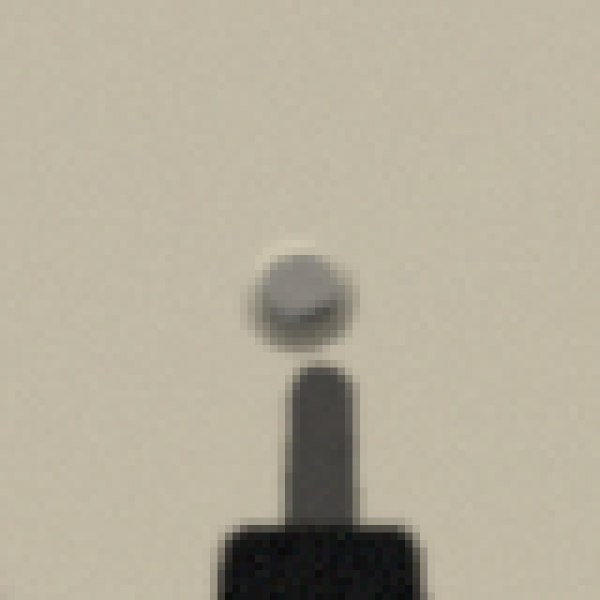

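Emit:
servo_tool:
  rows:
    - [[0, 0.09, -0.06, 0, 0.01, 0.04, 0], [0, 0, 0, 0.2, 0, 0, 0], [0, 0, 0, 0.3, 0, 0, 0], [0, 0, 0, 0.2, 0, 0, 0], [0, 0, 0, 0.1, 0, 0, 0], [0, 0, 0, 0, 0, 0, 0], [0, 0, 0, 0, 0, 0, 0], [0, 0, 0, 0, 0, 0, 0]]

```text
clock: 11.4
position: [0.5416, -0.1077, 0.1837]
tcp_rot: [[0.984, -0.176, -0.001], [-0.176, -0.984, 0.0], [-0.001, 0.0, -1.0]]
contact_force: [-0.3, -0.6, -0.2]
finger_gap: 0.139
```

```bash
python3 -c "
from look import *
look('w9',z=.17)"
```

```text
clock 11.4 pos [ 0.5416 -0.1077  0.1837] F [-0.34 -0.61 -0.16] T [ 0.02  -0.028  0.019] gap 0.139 z [-1.2e-03  2.0e-04 -1.0e+00] yaw -10.15
shift units [0.044 0.031 0.547] turn units [0.    0.014 0.071]
tip [ 0.5415 -0.1076  0.1054] [[319.3 237.7]] tgt proj [[320.4 234.3]]
crop 280 194 x7.5
```

View pics/w9.png

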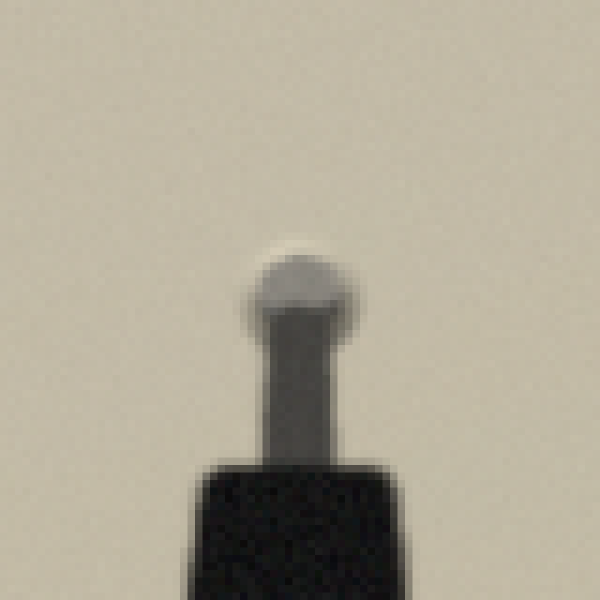

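Emit:
servo_tool:
  rows:
    - [[0, 0.05, 0.01, 0, 0, 0.01, 0], [0, 0, 0, 0.15, 0, 0, 0], [0, 0, 0, 0.15, 0, 0, 0], [0, 0, 0, 0.15, 0, 0, 0], [0, 0, 0, 0.15, 0, 0, 0], [0, 0, 0, 0, 0, 0, 0], [0, 0, 0, 0, 0, 0, 0], [0, 0, 0, 0, 0, 0, 0]]

```text
clock: 12.12
position: [0.5432, -0.1084, 0.1674]
tcp_rot: [[0.984, -0.176, 0.001], [-0.176, -0.984, -0.0], [0.001, 0.0, -1.0]]
contact_force: [-0.7, -0.2, 0.3]
finger_gap: 0.139
```

```bash
python3 -c "
from look import *
look('w10',z=.17)"
```

```text
clock 12.1167 pos [ 0.5432 -0.1084  0.1674] F [-0.7  -0.2   0.28] T [ 0.043  0.061 -0.028] gap 0.139 z [ 7.e-04 -2.e-04 -1.e+00] yaw -10.16
shift units [-0.027  0.015 -0.103] turn units [ 0.001 -0.008  0.068]
tip [ 0.5433 -0.1084  0.0891] [[319.3 237.7]] tgt proj [[319.9 242.6]]
crop 280 203 x7.5
```

View pics/w10.png

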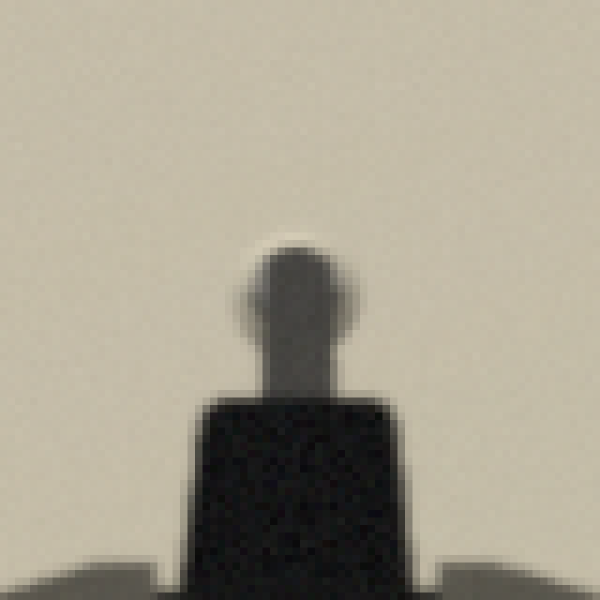

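Emit:
servo_tool:
  rows:
    - [[0, -0.02, 0, 0.1, 0, 0, 0], [0, 0, 0, 0.1, 0, 0, 0], [0, 0, 0, 0.1, 0, 0, 0], [0, 0, 0, 0.1, 0, 0, 0], [0, 0, 0, 0.1, 0, 0, 0], [0, 0, 0, 0.05, 0, 0, 0], [0, 0, 0, 0, 0, 0, 0], [0, 0, 0, 0, 0, 0, 0]]

```text
clock: 12.83
position: [0.543, -0.1083, 0.1525]
tcp_rot: [[0.984, -0.176, 0.001], [-0.176, -0.984, -0.0], [0.001, 0.0, -1.0]]
contact_force: [-0.1, 0.5, -1.1]
finger_gap: 0.144
```

```bash
python3 -c "
from look import *
delta([.5429,-.1084,.14],-10.2)"
```

```text
clock 12.8333 pos [ 0.543  -0.1083  0.1525] F [-0.14  0.49 -1.06] T [0.125 0.02  0.007] gap 0.144 z [ 1.4e-03 -3.0e-04 -1.0e+00] yaw -10.16
shift units [-0.003  0.005  0.499] turn units [ 0.001 -0.017  0.009]
```

Emit:
servo_tool:
  rows:
    - [[0, 0, 0, 0.03, 0, 0, 0], [0, 0, 0, 0.03, 0, 0, 0], [0, 0, 0, 0.03, 0, 0, 0], [0, 0, 0, 0.03, 0, 0, 0], [0, 0, 0, 0.03, 0, 0, 0], [0, 0, 0, 0.03, 0, 0, 0], [0, 0, 0, 0, 0, 0, 0], [0, 0, 0, 0, 0, 0, 0]]

```text
clock: 13.5
position: [0.5437, -0.1084, 0.1482]
tcp_rot: [[0.984, -0.176, 0.003], [-0.176, -0.984, -0.001], [0.003, -0.0, -1.0]]
contact_force: [0.3, 0.0, 0.2]
finger_gap: 0.14
```

Emit:
servo_tool:
  rows:
    - [[0, 0, 0, 0.03, 0, 0, 0], [0, 0, 0, 0.03, 0, 0, 0], [0, 0, 0, 0.03, 0, 0, 0], [0, 0, 0, 0.03, 0, 0, 0], [0, 0, 0, 0, 0, 0, 0], [0, 0, 0, 0, 0, 0, 0], [0, 0, 0, 0, 0, 0, 0], [0, 0, 0, 0, 0, 0, 0]]

```text
clock: 14.17
position: [0.5457, -0.1087, 0.1478]
tcp_rot: [[0.984, -0.176, 0.009], [-0.176, -0.984, -0.001], [0.009, -0.0, -1.0]]
contact_force: [0.3, 0.6, 2.3]
finger_gap: 0.138
```

```bash
python3 -c "
from look import *
look('w11',z=.14,yaw=-10.2)"
```

```text
clock 14.1667 pos [ 0.5457 -0.1087  0.1478] F [0.3  0.59 2.3 ] T [ 0.066  0.224 -0.012] gap 0.138 z [ 0.0085 -0.0014 -1.    ] yaw -10.16
shift units [-0.128  0.017  0.313] turn units [-0.002 -0.099  0.008]
tip [ 0.5463 -0.1088  0.0695] [[319.3 237.8]] tgt proj [[320.  254.8]]
crop 280 215 x7.5
```

View pics/w11.png

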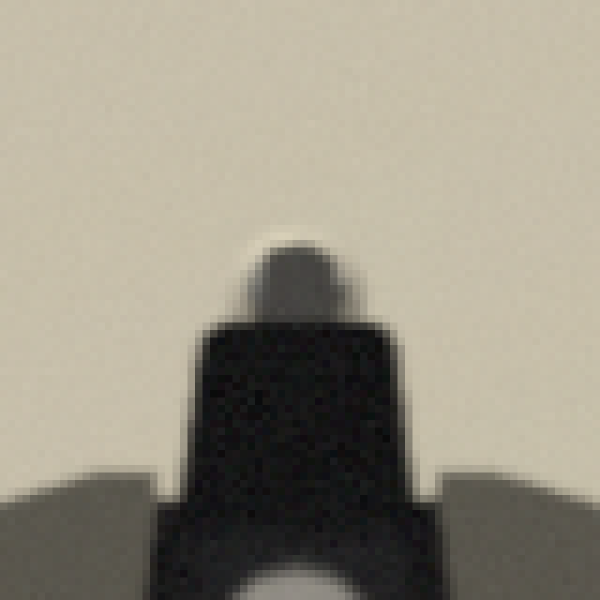

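Emit:
servo_tool:
  rows:
    - [[0, -0.06, 0, 0.04, 0, -0.05, 0], [0, -0.06, 0, 0.06, 0, -0.05, 0], [0, -0.01, 0, 0.06, 0, -0.01, 0], [0, -0.01, 0, 0.06, 0, -0.01, 0], [0, -0.01, 0, 0.06, 0, -0.01, 0], [0, -0.01, 0, 0.06, 0, -0.01, 0], [0, -0.01, 0, 0.06, 0, -0.01, 0], [0, -0.01, 0, 0.06, 0, -0.01, 0]]

```text
clock: 14.88
position: [0.5486, -0.1091, 0.1446]
tcp_rot: [[0.984, -0.177, 0.012], [-0.177, -0.984, -0.001], [0.012, -0.001, -1.0]]
contact_force: [-2.1, 0.5, 10.2]
finger_gap: 0.139
```

```bash
python3 -c "
from look import *
delta([.5430,-.1084,.14],-10.2)"
```

```text
clock 14.8833 pos [ 0.5486 -0.1091  0.1446] F [-2.07  0.52 10.16] T [0.18  0.575 0.015] gap 0.139 z [ 0.0123 -0.0015 -0.9999] yaw -10.17
shift units [-0.229  0.011  0.18 ] turn units [-0.008 -0.142  0.006]
```

Emit:
servo_tool:
  rows:
    - [[0, -0.09, 0, 0.06, 0, -0.06, 0], [0, -0.09, 0, 0.06, 0, -0.06, 0], [0, -0.09, 0, 0.06, 0, -0.06, 0], [0, -0.09, 0, 0.06, 0, -0.06, 0], [0, -0.09, 0, 0.06, 0, -0.06, 0], [0, -0.09, 0, 0.06, 0, -0.06, 0], [0, -0.09, 0, 0.06, 0, -0.06, 0], [0, -0.09, 0, 0.06, 0, -0.06, 0]]

```text
clock: 15.55
position: [0.5425, -0.1081, 0.1434]
tcp_rot: [[0.984, -0.177, -0.001], [-0.177, -0.984, 0.001], [-0.001, -0.001, -1.0]]
contact_force: [0.1, -0.9, 7.9]
finger_gap: 0.139
```

```bash
python3 -c "
from look import *
look('w12',z=.14,yaw=-10.2)
im,d=cams.read_camera('scene');save('s12.png',cv2.resize(im[150:310,240:440],(750,600)))"
```

```text
clock 15.55 pos [ 0.5425 -0.1081  0.1434] F [ 0.05 -0.86  7.93] T [ 0.05  -0.056  0.01 ] gap 0.139 z [-9.0e-04  1.4e-03 -1.0e+00] yaw -10.19
shift units [0.003 0.022 0.134] turn units [-0.014  0.012  0.003]
tip [ 0.5425 -0.1079  0.0651] [[319.3 237.7]] tgt proj [[320.3 250.9]]
crop 280 211 x7.5
```

View pics/s12.png

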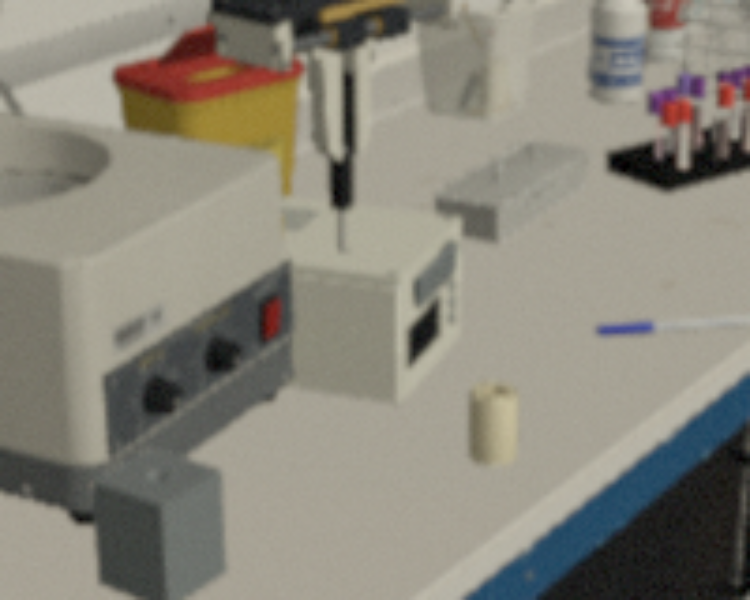

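View pics/w12.png

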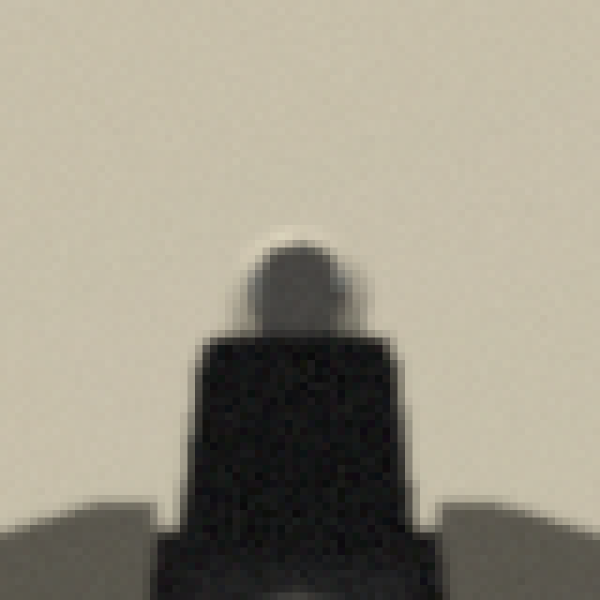

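Emit:
servo_tool:
  rows:
    - [[0, -0.06, 0, 0.065, 0, -0.04, 0], [0, -0.06, 0, 0.065, 0, -0.04, 0], [0, -0.06, 0, 0.065, 0, -0.04, 0], [0, -0.06, 0, 0.065, 0, -0.04, 0], [0, -0.06, 0, 0.065, 0, -0.04, 0], [0, -0.06, 0, 0.065, 0, -0.04, 0], [0, -0.06, 0, 0.065, 0, -0.04, 0], [0, -0.06, 0, 0.065, 0, -0.04, 0]]

```text
clock: 16.32
position: [0.5444, -0.1085, 0.1412]
tcp_rot: [[0.984, -0.177, 0.004], [-0.177, -0.984, 0.001], [0.004, -0.001, -1.0]]
contact_force: [0.4, 0.2, 8.0]
finger_gap: 0.139
```

```bash
python3 -c "
from look import *
delta([.543,-.1084,.14],-10.2)
im,d=cams.read_camera('scene');save('s13.png',cv2.resize(im[150:310,240:440],(750,600)))"
```

```text
clock 16.3167 pos [ 0.5444 -0.1085  0.1412] F [0.36 0.21 7.97] T [ 0.027  0.06  -0.003] gap 0.139 z [ 4.e-03  6.e-04 -1.e+00] yaw -10.19
shift units [-0.056  0.005  0.05 ] turn units [-0.015 -0.044  0.001]
```

View pics/s13.png

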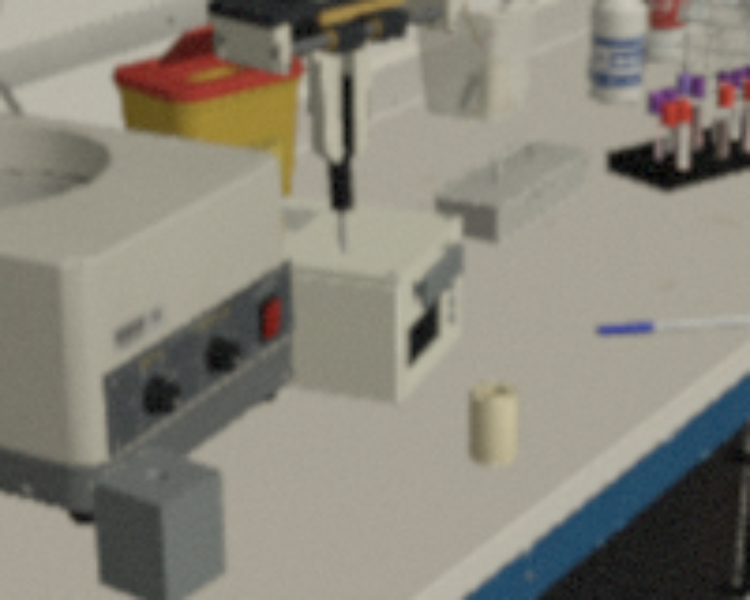

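Emit:
servo_tool:
  rows:
    - [[0, -0.02, 0, -0.15, 0, -0.02, 0], [0, 0, 0, -0.2, 0, 0, 0], [0, 0, 0, -0.25, 0, 0, 0], [0, 0, 0, -0.3, 0, 0, 0], [0, 0, 0, -0.3, 0, 0, 0], [0, 0, 0, -0.3, 0, 0, 0], [0, 0, 0, -0.3, 0, 0, 0], [0, 0, 0, -0.3, 0, 0, 0]]

```text
clock: 17.03
position: [0.54, -0.1077, 0.1921]
tcp_rot: [[0.984, -0.177, -0.01], [-0.177, -0.984, 0.003], [-0.01, -0.001, -1.0]]
contact_force: [1.3, 0.5, 0.3]
finger_gap: 0.139
```

```bash
python3 -c "
from look import *
look('w14',z=.21,yaw=-10.2)
im,d=cams.read_camera('scene');save('s14.png',cv2.resize(im[150:310,240:440],(750,600)))"
```

```text
clock 17.0333 pos [ 0.54   -0.1077  0.1921] F [1.27 0.46 0.29] T [ 0.054 -0.082 -0.035] gap 0.139 z [-0.01    0.0029 -0.9999] yaw -10.18
shift units [ 0.097  0.017 -0.716] turn units [-0.013  0.119  0.005]
tip [ 0.5392 -0.1075  0.1138] [[319.3 237.8]] tgt proj [[320.1 228.5]]
crop 280 188 x7.5
```

View pics/s14.png

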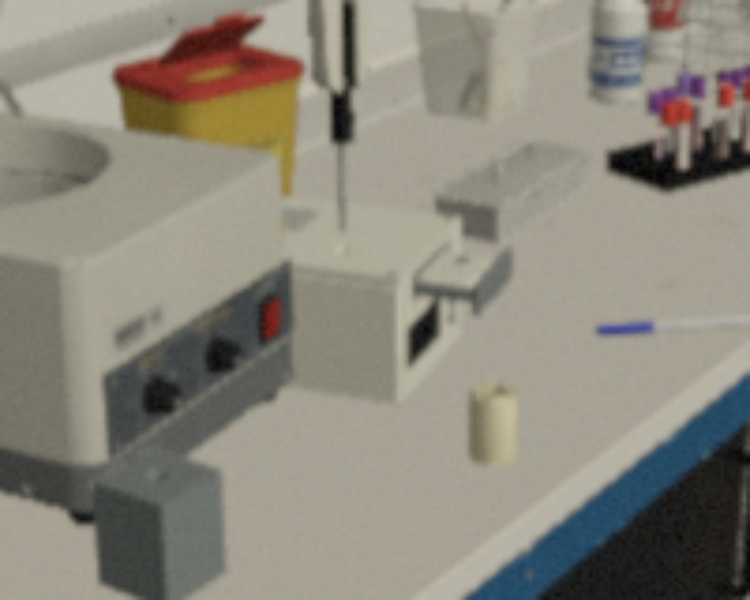

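View pics/w14.png

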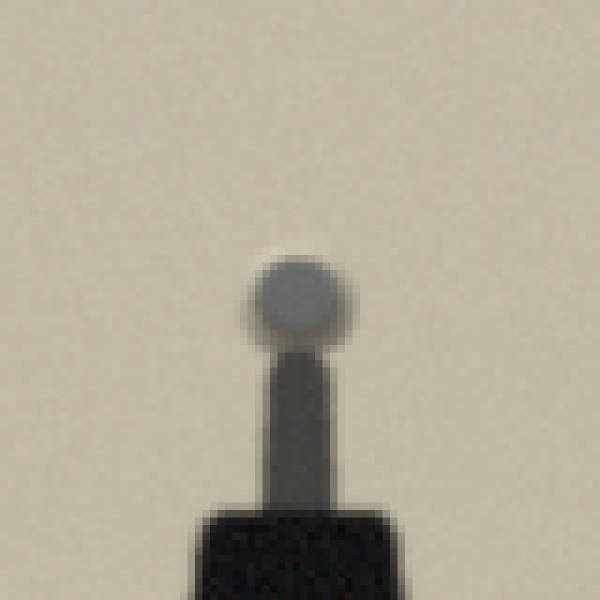

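Emit:
servo_tool:
  rows:
    - [[0, 0, 0, -0.5, 0, 0.12, 0], [0, -0.2, 0.04, -0.3, 0, 0, 0], [0, -0.6, 0.1, 0, 0, 0, 0], [0, -0.8, 0.14, 0, 0, 0, 0], [0, -0.8, 0.14, 0, 0, 0, 0], [0, -0.4, 0, 0, 0, 0, 0], [0, -0.2, -0.5, 0, 0, 0, 0], [0, -0.2, -0.8, 0, 0, 0, 0]]

```text
clock: 17.8
position: [0.4608, -0.0767, 0.2195]
tcp_rot: [[0.982, -0.186, 0.009], [-0.186, -0.983, -0.004], [0.01, 0.002, -1.0]]
contact_force: [0.6, -0.5, -0.2]
finger_gap: 0.136
```

Emit:
servo_tool:
  rows:
    - [[0, -0.2, -0.9, 0, 0, 0, 0], [0, -0.2, -0.9, 0, 0, 0, 0], [0, -0.2, -0.9, 0, 0, 0, 0], [0, -0.2, -0.9, 0, 0, 0, 0], [0, -0.2, -0.9, 0, 0, 0, 0], [0, -0.2, -0.9, 0, 0, 0, 0], [0, -0.2, -0.9, 0, 0, 0, 0], [0, -0.2, -0.9, 0, 0, 0, 0]]

```text
clock: 18.47
position: [0.4505, 0.1115, 0.2254]
tcp_rot: [[0.981, -0.195, 0.014], [-0.195, -0.981, -0.006], [0.015, 0.003, -1.0]]
contact_force: [1.3, 0.2, 0.0]
finger_gap: 0.139
```

```bash
python3 -c "
from look import *
delta([.4529,.2066,.205],-11.1)"
```

```text
clock 18.4667 pos [0.4505 0.1115 0.2254] F [1.29 0.24 0.03] T [0.062 0.014 0.007] gap 0.139 z [ 0.0141 -0.0057 -0.9999] yaw -11.27
shift units [-0.663 -3.752  0.796] turn units [ 0.033 -0.172 -0.033]
```

Emit:
servo_tool:
  rows:
    - [[0, -0.15, -0.9, 0.1, 0, -0.1, 0], [0, -0.15, -0.9, 0.1, 0.03, -0.07, 0], [0, -0.15, -0.8, 0.1, 0, 0, 0], [0, -0.1, -0.4, 0.1, 0, 0, 0], [0, 0, 0, 0.1, 0, 0, 0], [0, 0, 0, 0, 0, 0, 0], [0, 0, 0, 0, 0, 0, 0], [0, 0, 0, 0, 0, 0, 0]]

```text
clock: 19.13
position: [0.4483, 0.193, 0.2166]
tcp_rot: [[0.982, -0.189, 0.002], [-0.189, -0.982, 0.001], [0.002, -0.001, -1.0]]
contact_force: [0.4, 0.6, -0.1]
finger_gap: 0.138
```

```bash
python3 -c "
from look import *
look('w15',tgt=(.4529,.2066,.072),yaw=-11.1,z=.17)"
```

```text
clock 19.1333 pos [0.4483 0.193  0.2166] F [ 0.4   0.63 -0.09] T [0.005 0.022 0.004] gap 0.138 z [ 2.2e-03  7.0e-04 -1.0e+00] yaw -10.91
shift units [ 0.072 -0.569  1.864] turn units [-0.013 -0.023  0.038]
tip [0.4485 0.193  0.1383] [[319.3 237.7]] tgt proj [[302.5 217.7]]
crop 263 178 x7.5
```

View pics/w15.png

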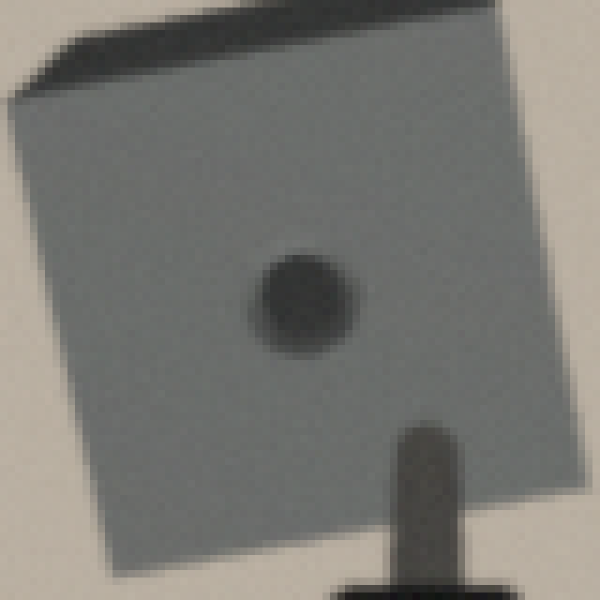

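Emit:
servo_tool:
  rows:
    - [[0, 0.03, -0.27, 0.1, -0.01, -0.02, 0], [0, 0.03, -0.27, 0.3, 0, 0, 0], [0, 0, 0, 0.4, 0, 0, 0], [0, 0, 0, 0.4, 0, 0, 0], [0, 0, 0, 0.3, 0, 0, 0], [0, 0, 0, 0, 0, 0, 0], [0, 0, 0, 0, 0, 0, 0], [0, 0, 0, 0, 0, 0, 0]]

```text
clock: 19.85
position: [0.4551, 0.2049, 0.176]
tcp_rot: [[0.981, -0.196, 0.002], [-0.196, -0.981, -0.0], [0.002, 0.0, -1.0]]
contact_force: [-0.6, 0.6, -0.6]
finger_gap: 0.142
```

```bash
python3 -c "
from look import *
look('w16',tgt=(.4527,.2062,.072),yaw=-11.1,z=.15)"
```

```text
clock 19.85 pos [0.4551 0.2049 0.176 ] F [-0.57  0.58 -0.64] T [0.008 0.009 0.011] gap 0.142 z [ 1.6e-03 -3.0e-04 -1.0e+00] yaw -11.32
shift units [-0.105 -0.031  1.041] turn units [ 0.    -0.018 -0.044]
tip [0.4552 0.2049 0.0977] [[319.3 237.7]] tgt proj [[318.2 233.3]]
crop 278 193 x7.5
```

View pics/w16.png

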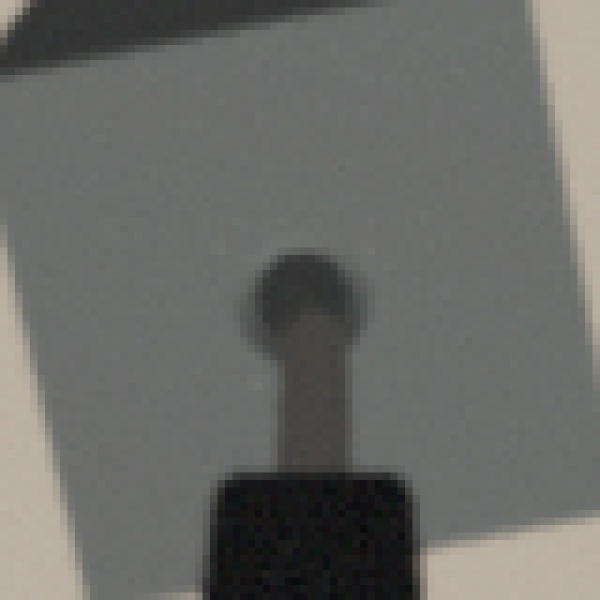

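Emit:
servo_tool:
  rows:
    - [[0, -0.1, -0.03, 0, 0, -0.02, 0], [0, 0, 0, 0.2, 0, 0, 0], [0, 0, 0, 0.25, 0, 0, 0], [0, 0, 0, 0.25, 0, 0, 0], [0, 0, 0, 0.2, 0, 0, 0], [0, 0, 0, 0, 0, 0, 0], [0, 0, 0, 0, 0, 0, 0], [0, 0, 0, 0, 0, 0, 0]]

```text
clock: 20.57
position: [0.4533, 0.2067, 0.1523]
tcp_rot: [[0.981, -0.196, 0.002], [-0.196, -0.981, 0.001], [0.002, -0.002, -1.0]]
contact_force: [-0.1, 0.1, -0.1]
finger_gap: 0.139
```

```bash
python3 -c "
from look import *
look('w17',tgt=(.4527,.2061,.072),yaw=-11.1,z=.0823)"
```

```text
clock 20.5667 pos [0.4533 0.2067 0.1523] F [-0.13  0.11 -0.14] T [ 0.068 -0.015  0.001] gap 0.139 z [ 0.0022  0.0013 -1.    ] yaw -11.33
shift units [-0.025  0.033  2.801] turn units [-0.019 -0.021 -0.046]
tip [0.4535 0.2068 0.074 ] [[319.3 237.8]] tgt proj [[320.5 238. ]]
crop 281 198 x7.5
```

View pics/w17.png

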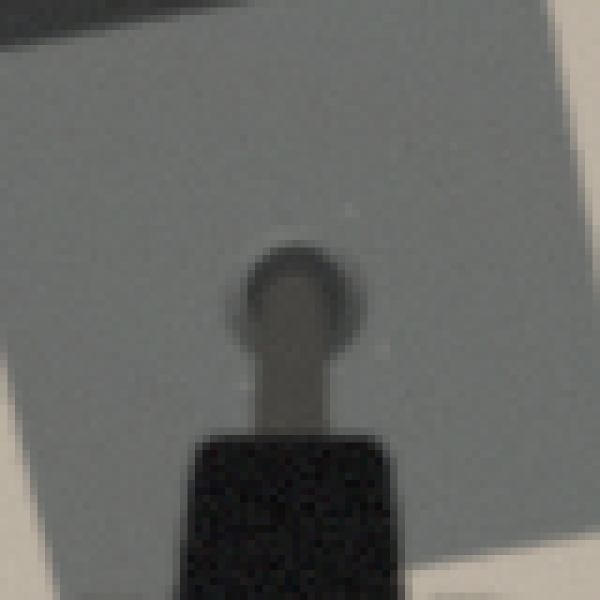

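Emit:
servo_tool:
  rows:
    - [[0, -0.02, 0.03, 0.1, -0.02, -0.02, 0], [0, 0, 0, 0.25, 0, 0, 0], [0, 0, 0, 0.3, 0, 0, 0], [0, 0, 0, 0.3, 0, 0, 0], [0, 0, 0, 0.3, 0, 0, 0], [0, 0, 0, 0.2, 0, 0, 0], [0, 0, 0, 0, 0, 0, 0], [0, 0, 0, 0, 0, 0, 0]]

```text
clock: 21.28
position: [0.4528, 0.206, 0.112]
tcp_rot: [[0.98, -0.197, -0.0], [-0.197, -0.98, -0.0], [-0.0, 0.0, -1.0]]
contact_force: [-0.2, -0.3, -0.1]
finger_gap: 0.136
```

```bash
python3 -c "
from look import *
delta([.4527,.2063,.0823],-11.1)"
```

```text
clock 21.2833 pos [0.4528 0.206  0.112 ] F [-0.19 -0.27 -0.1 ] T [ 0.08   0.024 -0.013] gap 0.136 z [-2.e-04 -3.e-04 -1.e+00] yaw -11.34
shift units [-0.005 -0.013  1.187] turn units [ 0.004  0.001 -0.048]
```

Emit:
servo_tool:
  rows:
    - [[0, 0, 0, 0.15, 0, 0, 0], [0, 0, 0, 0.25, 0, 0, 0], [0, 0, 0, 0.25, 0, 0, 0], [0, 0, 0, 0.2, 0, 0, 0], [0, 0, 0, 0.08, 0, 0, 0], [0, 0, 0, 0.04, 0, 0, 0], [0, 0, 0, 0, 0, 0, 0], [0, 0, 0, 0, 0, 0, 0]]

```text
clock: 21.95
position: [0.4533, 0.2062, 0.0853]
tcp_rot: [[0.98, -0.197, 0.001], [-0.197, -0.98, 0.0], [0.001, -0.0, -1.0]]
contact_force: [-0.4, -0.8, 0.0]
finger_gap: 0.141
```

```bash
python3 -c "
from look import *
delta([.4527,.2063,.0823],-11.1)"
```

```text
clock 21.95 pos [0.4533 0.2062 0.0853] F [-0.43 -0.81  0.04] T [ 0.017 -0.014  0.042] gap 0.141 z [ 7.e-04  2.e-04 -1.e+00] yaw -11.34
shift units [-0.023  0.002  0.12 ] turn units [-0.003 -0.007 -0.049]
```

Emit:
servo_tool:
  rows:
    - [[0, -0.02, 0, 0.04, 0, 0, 0], [0, 0, 0, 0.03, 0, 0, 0], [0, 0, 0, 0.03, 0, 0, 0], [0, 0, 0, 0.02, 0, 0, 0], [0, 0, 0, 0.02, 0, 0, 0], [0, 0, 0, 0.02, 0, 0, 0], [0, 0, 0, 0.02, 0, 0, 0], [0, 0, 0, 0.02, 0, 0, 0]]

```text
clock: 22.62
position: [0.454, 0.2069, 0.0823]
tcp_rot: [[0.98, -0.197, 0.004], [-0.197, -0.98, 0.002], [0.004, -0.002, -1.0]]
contact_force: [-2.1, 0.0, 6.0]
finger_gap: 0.138
```

```bash
python3 -c "
from look import *
delta([.4527,.2063,.0823],-11.1)"
```

```text
clock 22.6167 pos [0.454  0.2069 0.0823] F [-2.11  0.02  6.05] T [-0.157  0.334 -0.023] gap 0.138 z [ 0.0041  0.0016 -1.    ] yaw -11.35
shift units [-0.046  0.033 -0.001] turn units [-0.027 -0.042 -0.05 ]
```

Emit:
servo_tool:
  rows:
    - [[0, -0.04, 0.02, -0.01, -0.02, -0.04, 0], [0, 0, 0, 0, 0, 0, 0], [20, 0, 0, 0, 0, 0, 0], [30, 0, 0, 0, 0, 0, 0], [60, 0, 0, 0, 0, 0, 0], [60, 0, 0, 0, 0, 0, 0], [60, 0, 0, 0, 0, 0, 0], [60, 0, 0, 0, 0, 0, 0]]

```text
clock: 23.28
position: [0.4527, 0.2066, 0.0815]
tcp_rot: [[0.98, -0.197, -0.0], [-0.197, -0.98, 0.001], [-0.0, -0.0, -1.0]]
contact_force: [0.1, 0.4, -0.3]
finger_gap: 0.511
```

```bash
python3 -c "
from look import *
look('w18',tgt=(.4527,.2063,.117),yaw=-11.1,z=.0823)"
```

```text
clock 23.2833 pos [0.4527 0.2066 0.0815] F [ 0.06  0.44 -0.25] T [ 0.082 -0.028  0.043] gap 0.511 z [-4.e-04  6.e-04 -1.e+00] yaw -11.34
shift units [ 0.002  0.013 -0.034] turn units [-0.006  0.006 -0.049]
tip [0.4527 0.2067 0.0032] [[319.3 237.7]] tgt proj [[320.2 300.2]]
crop 280 260 x7.5
```

View pics/w18.png

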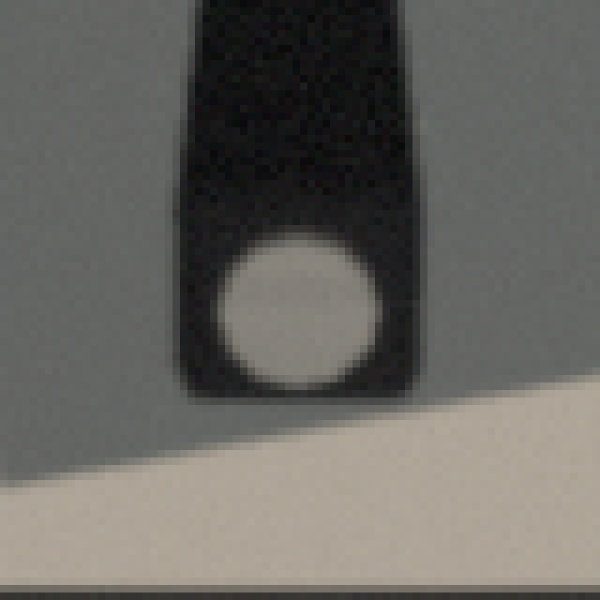

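Released. Rise clear.

Emit:
servo_tool:
  rows:
    - [[70, 0, 0, -0.2, 0, 0, 0], [70, 0, 0, -0.5, 0, 0, 0], [70, 0, 0, -0.7, 0, 0, 0], [70, 0, 0, -0.8, 0, 0, 0], [70, 0, 0, -0.8, 0, 0, 0], [70, 0, 0, -0.8, 0, 0, 0], [70, 0, 0, -0.8, 0, 0, 0], [70, 0, 0, -0.4, 0, 0, 0]]

```text
clock: 24.0
position: [0.4503, 0.2054, 0.2113]
tcp_rot: [[0.981, -0.196, -0.007], [-0.196, -0.981, -0.003], [-0.007, 0.004, -1.0]]
contact_force: [-1.0, -0.0, -0.5]
finger_gap: 0.699
```

Emit:
servo_tool:
  rows:
    - [[70, 0, 0, -0.3, 0, 0, 0], [70, 0, 0, 0, 0, 0, 0], [70, 0, 0, 0, 0, 0, 0], [70, 0, 0, 0, 0, 0, 0], [70, 0, 0, 0, 0, 0, 0], [70, 0, 0, 0, 0, 0, 0], [70, 0, 0, 0, 0, 0, 0], [70, 0, 0, 0, 0, 0, 0]]

```text
clock: 24.67
position: [0.4495, 0.205, 0.2194]
tcp_rot: [[0.981, -0.196, -0.008], [-0.196, -0.981, -0.003], [-0.007, 0.005, -1.0]]
contact_force: [0.4, -0.1, 1.4]
finger_gap: 0.703
```

```bash
python3 -c "
from look import *
look('w19',tgt=(.4527,.2063,.117),yaw=-11.1,z=.0823)
im,d=cams.read_camera('scene');save('s19.png',im); save('s19c.png',cv2.resize(im[190:310,240:400],(800,600)))
i=cams.camera_info('wrist');w=np.load('w19.npz')['d'];q=proj(i,[[.4527,.2063,.117]])[0].round().astype(int);o,dd=ray(i,[q]);print('top pt',o+dd[0]*w[q[1],q[0]])
im,d=cams.read_camera('top');a=np.load('top0.npz')['im'];D=cv2.absdiff(im,a).max(2);save('t19.png',im)
for n,(u,v) in dict(a=(178,228),c=(370,284),p=(188,273),b=(482,286)).items(): print(n,(D[v-18:v+18,u-22:u+22]>50).sum())
"
```

```text
clock 24.6667 pos [0.4495 0.205  0.2194] F [ 0.37 -0.06  1.36] T [ 0.039 -0.03   0.02 ] gap 0.703 z [-0.0081 -0.0031 -1.    ] yaw -11.32
shift units [ 0.157 -0.102  5.483] turn units [ 0.053  0.084 -0.045]
tip [0.4488 0.2047 0.1411] [[319.3 237.8]] tgt proj [[316.1 225.5]]
crop 276 185 x7.5
top pt [0.45277944 0.20640297 0.1188341 ]
a 601
c 0
p 72
b 0
```

View pics/w19.png

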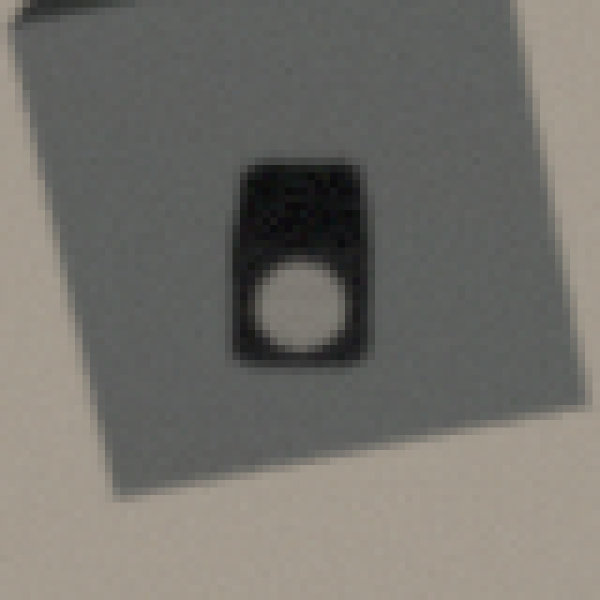

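View pics/s19c.png

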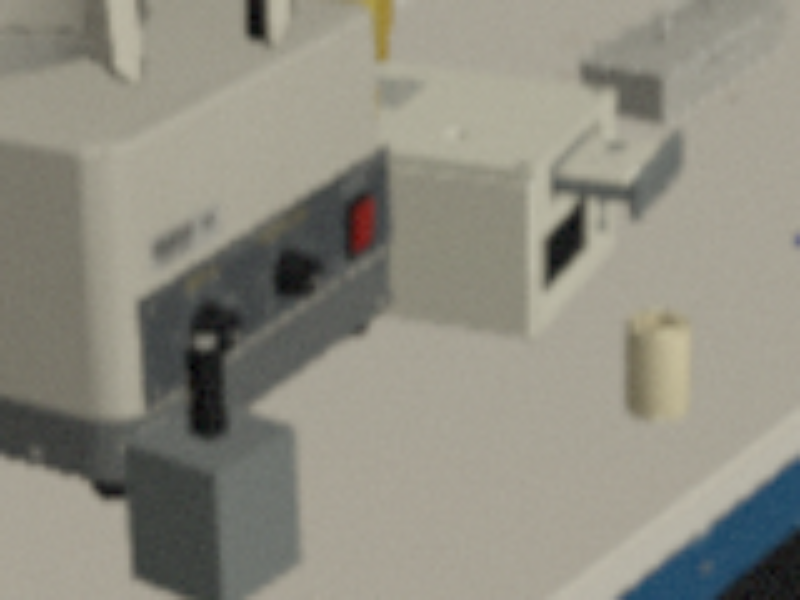

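```bash
python3 -c "
import cv2
a=cv2.imread('pics/scene0.png');b=cv2.imread('pics/s19.png');D=cv2.absdiff(a,b).max(2)
print((D[300:345,185:220]>40).sum(),(D[330:362,228:268]>40).sum(),(D[245:280,358:385]>40).sum())
from h import *
print(workorder.close_job())"
```

```text
0 0 0
the job is handed in; nothing more can be done
None
```

The job is done and handed in at about 25 s on the robot's clock, well inside the 58 s limit.

- **Latch:** I felt first contact with the latch about 30 mm below the mouth. I pressed roughly 6.5 to 7 mm until the tray crept out. The highest wrist reading was about 10 N.
- **Drift while pressing:** The arm drifted about 5 mm sideways at first, so the pin leaned on the side of the hole with about 2 N. I straightened it before continuing to press.
- **Tray:** I drew the pin out and the tray sprang open. The last scene picture still shows it open, but I judged that by eye and did not measure how far it stands out.
- **Pin:** It is back in its stand and upright. It was pressed down with about 6 N at the same height it was picked up from. In the last picture its top is within about 0.5 mm of where it started. The top read 118.8 mm high against a nominal 117 mm, which is in line with a 118.1 mm reading taken before I picked it up.
- **Other things:** Pictures taken before and after show no change at either tape roll or the packet (scene camera), nor at the biro (overhead camera). The overhead picture did show changes around the far-left tape roll and the packet. I put that down to the gripper overlapping the view, because the scene picture shows no change there.
- **Gripper:** It is open and clear above the stand, touching nothing.

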